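Hang the sorted tag on the rack's snap hook

ROBOT

A 7-joint arm with a two-finger parallel gripper is mounted at the origin on the work surface. World frame = base frame: x ahead of the robot, y to its left, z up, the work surface at z = 0. Lengths are in mm, angles in rad, forces in N, time in s.
With the tool pointing down it reaches from about 425 to 975 mm from the base axis. Payload 16.7 kg.
Tool frame: the origin (TCP) lies at the very end of the fingers, on their centre line; the grasp point (between the pads) lies 19 mm behind it; z points along the fingers, y is the direction in which the jaws open and shut (so a half turn about z gives the same grasp; the last joint's range is limited). The gripper opens to 85 mm and grips with 20 to 120 N. Pads are 22 mm wide; open, the fingers measure 114 mm over their backs; the gripper's body (76 mm by 85 mm) begins 54 mm behind the grasp point. The pads swing forward as they close: fully open they stand 13 mm farther back than shut.
Start: joints at [-1.347, 0.426, 0.074, 1.606, -0.034, 1.111, -0.067], TCP at [245.854, 628.595, 231.302] pointing down, gripper open.
Joint ranges: [-2.85, 2.85], [-0.5, 2.14], [-1.23, 1.37], [0.21, 2.46], [-1.02, 4.16], [0.16, 2.05], [-2.73, 2.73]. Speed limits (rad/s): [1.89, 1.89, 2.39, 2.39, 3.01, 3.01, 3.01].

INTERFACE

Orientations are given as a unit quaternion [x, y, z, w].
In Python, from workcell import status, camera, env gives the robot as it stands.
- The arm moves only by the tool servo_tool, never from a script. Its argument "commands" is a list of rows, each a list of 3 entries, a list of its own where there are three numbers: the shift along the tool's x, y, z scaled (see below), then the turn, a rotation vector about the tool's x, y, z scaled (see below), then the opening, from 0 (shut) to 1 (fully open). In form: [[[x, y, z], [wx, wy, wz], claw], ...]. A call has 1 to 10 rows; each row is the pose to reach, as a shift and turn from the pose measured when the call began, along the tool's axes at that moment, turning the shorter way round; what a row does not reach only later rows make up. The controller multiplies each number of a shift by 0.1 m and each number of a turn by 180 degrees. A row lasts 1/12 s, in which the tool goes at most 41.7 mm and 7.16 degrees, less where a joint would pass 70% of its speed; a pose out of reach is approached as far as the arm can. A call with a number of a shift or a turn outside -1 to 1 is refused whole. A call with a gripper value outside its range is refused whole. The fingers move at their own pace and stop on an object; "grip_force" is the grip in N (left out, the last holds). Time passes only in rows, so rows that repeat a pose let the fingers close. It gives the time, the measured TCP pose, the force and the opening at its end, in the units of the state.
- status.sense(): the state, without advancing time (a new reading comes with each control period).
- camera(name): name is "scene" or "side" or "wrist"; returns a dict with "image" (384x512x3 uint8, blue, green, red), "mtx" (3x3 intrinsics, pixels), "distortion" ([k1, k2, p1, p2, k3] as OpenCV has them; the pictures are not rectified), "R" (3x3) and "t" (3): a world point X has camera coordinates R X + t. Camera axes: x right, y down, z forward; pixel columns grow to the right and rows downward; lengths in mm; the calibration is good to about 2 mm. A picture is of the moment at which its call begins. There is no depth.
- env.job_done(): hands the job in, once; it reports no verdict.
The state is a dict: "time": time; "qpos": joint angles; "joint_vel": joint speeds; "joint_torque": joint torques, N m; "tcp_pos": TCP position; "tcp_rot": TCP orientation; "force": force on the tool from outside, world axes, zero at the start; "torque": the same for the moment, N m; "width": opening from 0.0 (shut) to 1.0 (fully open).
Only numpy, scipy, OpenCV 4.12 (cv2) and the standard library are available. Lean on these libraries where they do the work, as an engineer would, in place of code of your own. Each camera call takes 0.05 s, during which the arm holds its last target.

TASK

Mark the rack as sorted: lift the orange tag out of the wooden block and hang it by its ring on the rack's snap hook, putting the hook's nose through the ring's lower opening and pushing the ring's crossbar gently down against the sprung gate until it goes through and the gate snaps shut over it. Let go and leave the tag hanging still from the hook; never press hard on the hook, and leave the other tags, the jar and the yellow box where they are.

Things in the scene. Friction and masses are not known exactly. Their poses are not given: they have to be found in the camera images.
- tag_orange: Loose rigid orange tag, about 120 g, upright in one of the block's three slots (any), 22 mm deep, underside 8 mm above the table. Origin: centre of its underside; z up, y along its width, x through its thickness; same front and back. Bottom to top: orange plaque 60 (y) x 6 (x) x 44 mm (z 0 to 44), steel ring (see ring_bar), grip tab (see tab).
- ring_bar (a point): Middle of the ring's bar, on its centre line, 117 mm above the tag's underside. The ring is a frame of 6 mm round steel: legs at tag y = +-24 mm from the plaque up to a level top piece (centre line z 160), and this straight bar across between the legs. Opening below the bar: 42 mm wide, z 44 to 114 (the nose goes through here); above the bar: 42 mm wide, z 120 to 157.
- tab (a point): About the middle of the orange grip tab, 178 mm above the tag's underside, straight above the ring bar. The tab is 16 mm wide (tag y), 12 mm thick (tag x), tag z 159 to 199, in the middle of the ring's top piece.
- block: Fixed wooden block 160 x 90 x 30 mm (x, y, z), origin centre of its underside. Three slots along y, 22 mm deep, at x = -50, 0, +50 mm, 1.5 mm larger than the plaques; they open upward.
- rack: Fixed low chrome wire rack, 225 mm tall, with bins. Origin on the table below the hook's mouth; z up; its -x points out along the hook to the nose. Rack: x 42 to 258, y +-148 mm; a dark upright plate (x 35 to 39, y +-20, up to z 225) with a dark clamp carries the brass snap hook of 7 mm round stock, in the plane y = 0, open upward. The hook points' axes are the rack's.
- hook_seat (a point): Nominal centre of the ring bar lying in the hook's bowl: rack x -5, z 184.5 mm. THE WHOLE HOOK IS CLAMPED UP TO 8 mm HIGHER OR LOWER THAN ALL ITS NOMINAL HEIGHTS; this is not reported and must be felt; it does not shift under load. Nominal bowl: inside bottom z 181.5, underside z 174.5. Inner faces: nose x -10.5 (z 184 to 201), shank x +11.
- hook_nose (a point): Nominal centre of the nose's rounded tip: rack x -19, z 210 mm, its top at z 213.5 (raised or lowered with the hook, see hook_seat). From there the nose slopes down and inward, as a lead-in, to x -14, z 201 (centre line), then goes straight down.
- gate_hinge (a point): Nominal hinge of the gate: rack x 11, z 200 mm (raised or lowered with the hook, see hook_seat). The gate is a steel pin 4 mm thick; shut, it lies level from here across the mouth to the nose, upper side z 202. The ring bar gets past it only sliding down along the inner face of the nose; nearer the shank it may jam. Hook and gate are polished, friction about 0.2.
- gate (a joint): Gate angle: 0 shut, grows as the free end is pushed down, at most 0.95 rad. Spring torque 0.04 N m shut, plus 0.05 N m per rad. Pushing the bar down along the nose takes about 1 to 6 N; it slips off the free end at about 0.65 rad, some 17 mm below where it first touched the gate and 2 to 4 mm above the bowl, and the gate springs back to 0 over it.
- tag_blue: Loose blue tag in another slot, same shape as the orange one. Leave it.
- tag_green: Loose green tag in another slot, same shape as the orange one. Leave it.
- jar: Loose amber glass jar, 50 mm across, 70 mm tall, origin centre of its underside. Leave it.
- slide_box: Loose yellow box 100 x 45 x 42 mm (x, y, z) with a white lid, origin centre of its underside. Leave it.
Not all that is in view belongs to the job. Leave any red look-alike of the tag_orange alone.

How it is judged (in metres and radians):
On the way, in this order (a step that is already met when the one before it is completed fails the run):
1. the orange tag is lifted out of the block (height (world z) of tag_orange above 0.045 m), for 0.1 s.
2. the ring's bar, in the hook's mouth, pushes the gate open (value of joint gate above 0.4 rad and contact force between tag_orange and rack above 0.5 N and x of ring_bar in the frame of hook_seat between -0.01 and 0.014 m), for 0.03 s.
3. the gate has snapped shut over the bar (value of joint gate below 0.12 rad and x of ring_bar in the frame of hook_seat between -0.01 and 0.014 m and z of ring_bar in the frame of hook_seat between -0.012 and 0.011 m), for 0.1 s.
At the end, for the whole second after the job is handed in: The gate is shut (under 0.12 rad), the ring's bar lies inside the hook below the gate (12 mm below to 11 mm above and 10 mm outward to 14 mm inward of the nominal seat), the hook carries the orange tag, which hangs within 0.35 rad of upright, let go and at rest (under 0.05 m/s) (all of step 3 and contact force between tag_orange and rack above 0.3 N and angle between tag_orange's own z axis and vertical below 0.35 rad and linear speed of tag_orange below 0.05 m/s); the robot touches nothing.
It fails at once if the orange tag presses on the hook or rack with more than 20 N (contact force between tag_orange and rack above 20 N).
It fails at once if the robot itself pushes on the hook or rack with more than 10 N (contact force between any of the fingers, the arm and rack above 10 N).
It fails at once if another tag is taken out or knocked over (distance of any of tag_blue, tag_green from where it was at the start of the episode above 0.02 m or angle between any of tag_blue, tag_green's own z axis and vertical above 0.3 rad).
It fails at once if the jar or the yellow box is moved by more than 20 mm or tipped (distance of any of jar, slide_box from where it was at the start of the episode above 0.02 m or angle between any of jar, slide_box's own z axis and vertical above 0.3 rad).
It also fails if it takes over 54 s, if anything falls off the work surface, if the arm or the gripper's body presses on something with over 40 N, if the wrist force passes 120 N, or if a joint passes its speed limit or range.

## Working session

There is one attempt and no reset: what is moved stays moved. The work goes in short steps, Python scripts to look and compute and a tool call to move; the robot and the scene stay as the last step left them, time stands still between calls to the robot, and variables do not carry over. Pictures are saved under pics/ and viewed, and the job is handed in when it is done.

Besides the shell and the picture viewer there is one more tool, called after "Request:" as name([rows], argument=value, ...), one row to a line, values as JSON. servo_tool: Moves the arm, as the interface text tells. Its arguments: {"type":"object","properties":{"commands":{"type":"array"},"grip_force":{"type":"number"}},"required":["commands"]}

```bash
ls; mkdir -p pics
python3 - <<'E'
from workcell import status,camera,env
import cv2,numpy as np
s=status.sense()
for k,v in s.items(): print(k,v)
for n in ["scene","side","wrist"]:
    c=camera(n); cv2.imwrite(f"pics/{n}0.png",c["image"])
    np.savez(f"pics/{n}0.npz",**{k:np.array(v) for k,v in c.items()})
    print(n,np.array(c["mtx"]).round(1).tolist(),c["distortion"],(-np.array(c["R"]).T@np.array(c["t"])).round(1),np.array(c["R"])[2].round(2))
E
```

```text
pics
time 0.0
qpos [-1.34750617  0.42678873  0.07382311  1.60663023 -0.0340983   1.11078534
 -0.06709468]
joint_vel [-2.95254808e-03 -1.23637064e-03  2.42248449e-04 -2.07071660e-05
 -3.45804527e-03 -1.21077763e-03  1.42436174e-03]
joint_torque [ 2.55908787e-05 -9.49822712e+01  3.76071319e+00 -4.63528991e+01
  1.90641498e-02  9.77885473e-03 -3.05184631e-05]
tcp_pos [245.70515421 628.24176704 230.56167233]
tcp_rot [ 1.85318077e-01  9.82678357e-01 -6.71904602e-04 -7.85104782e-05]
force [-0.32839758 -0.39280311  0.23398168]
torque [ 0.02554547 -0.00176789 -0.04797248]
width 0.9975095619776735
scene [[374.9, 0.0, 260.3], [0.0, 374.9, 191.2], [0.0, 0.0, 1.0]] [0.0139761 0.        0.        0.        0.       ] [1141.9   45.1  621.5] [-0.76 -0.15 -0.63]
side [[347.5, 0.0, 256.8], [0.0, 347.5, 194.7], [0.0, 0.0, 1.0]] [-0.00229347  0.          0.          0.          0.        ] [ 232.9 -545.4  518.7] [ 0.46  0.71 -0.53]
wrist [[325.6, 0.0, 258.0], [0.0, 325.6, 195.5], [0.0, 0.0, 1.0]] [-0.03342096  0.          0.          0.          0.        ] [166.2 658.7 371.8] [ 0.31 -0.12 -0.94]
```

View pics/scene0.png

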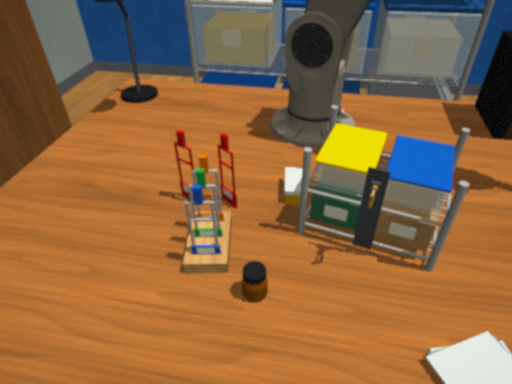

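View pics/side0.png

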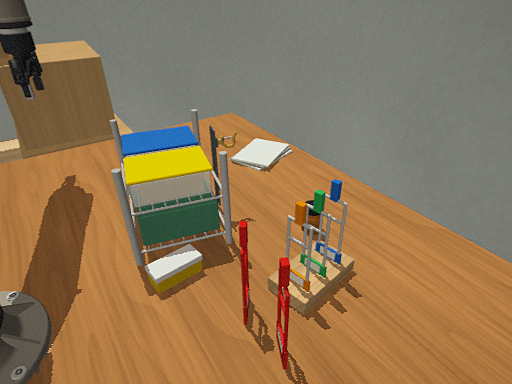

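View pics/wrist0.png

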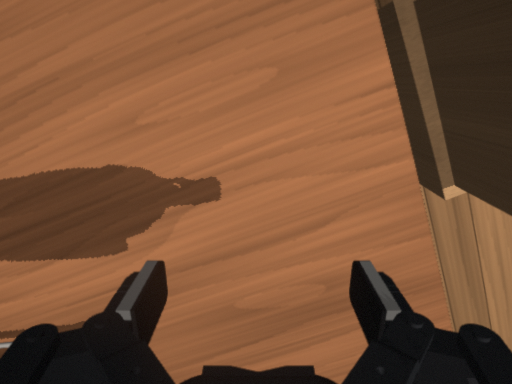

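```bash
cat > h.py <<'E'
import numpy as np,cv2
def load(f): 
    d=np.load(f"pics/{f}.npz"); return {k:d[k] for k in d}
def grab(name,f):
    from workcell import camera
    c=camera(name); cv2.imwrite(f"pics/{f}.png",c["image"]); c={k:np.array(v) for k,v in c.items()}
    np.savez(f"pics/{f}.npz",**c); return c
def ray(c,p):
    u=cv2.undistortPoints(np.array([[p]],float),c["mtx"],c["distortion"])[0,0]
    d=c["R"].T@np.array([u[0],u[1],1]); return -c["R"].T@c["t"].ravel(), d/np.linalg.norm(d)
def onz(c,p,z):
    o,d=ray(c,p); return o+d*(z-o[2])/d[2]
def tri(L):
    A=np.zeros((3,3));b=np.zeros(3);R=[]
    for c,p in L:
        o,d=ray(c,p);M=np.eye(3)-np.outer(d,d);A+=M;b+=M@o
    X=np.linalg.solve(A,b)
    return X,[float(np.linalg.norm((np.eye(3)-np.outer(ray(c,p)[1],ray(c,p)[1]))@(X-ray(c,p)[0]))) for c,p in L]
def proj(c,X):
    r=cv2.Rodrigues(c["R"])[0]
    return cv2.projectPoints(np.array([X],float).reshape(-1,3),r,c["t"].astype(float),c["mtx"],c["distortion"])[0].reshape(-1,2)
def crop(f,x0,y0,x1,y1,s,out):
    im=cv2.imread(f"pics/{f}.png")[y0:y1,x0:x1]
    cv2.imwrite(f"pics/{out}.png",cv2.resize(im,None,fx=s,fy=s,interpolation=cv2.INTER_CUBIC))
E
python3 - <<'E'
from h import *
crop("scene0",165,120,275,310,3,"c1"); crop("side0",230,170,370,320,5,"c2")
crop("scene0",290,120,480,275,4,"c3"); crop("side0",190,110,310,220,6,"c4")
E
```

```text
(no output)
```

View pics/c1.png

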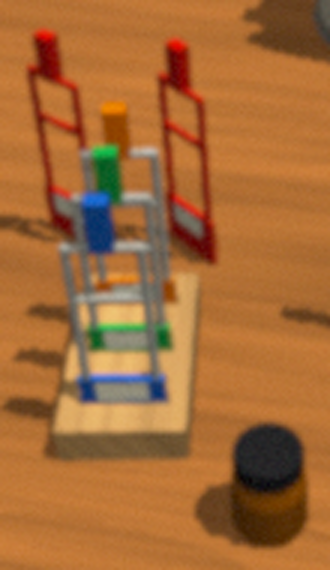

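View pics/c2.png

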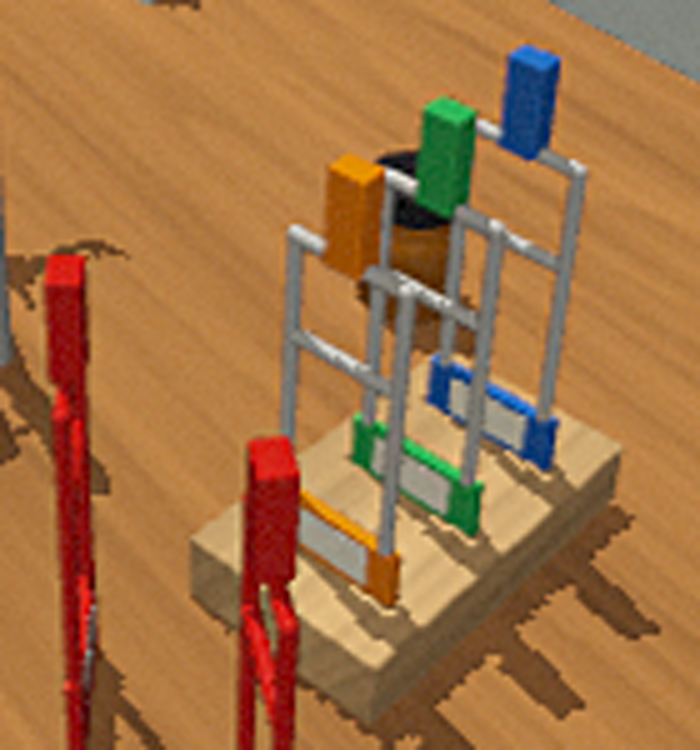

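View pics/c3.png

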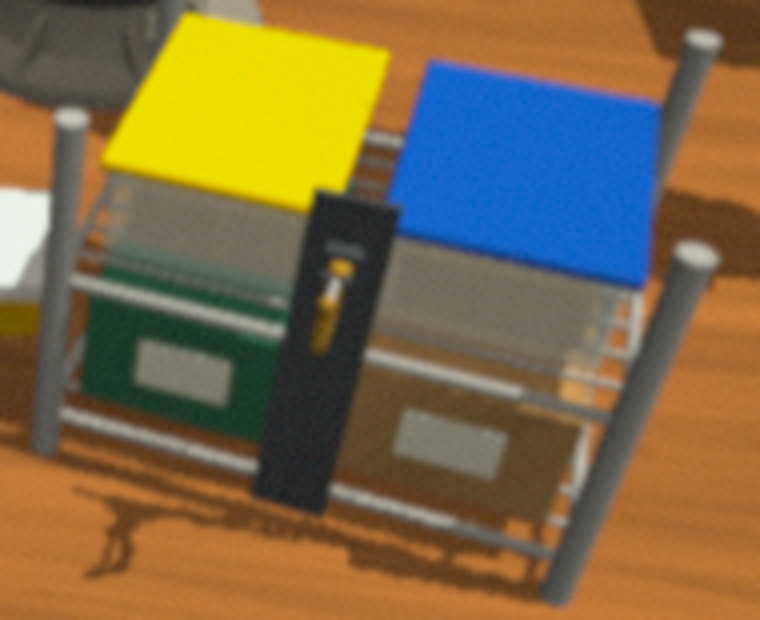

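View pics/c4.png

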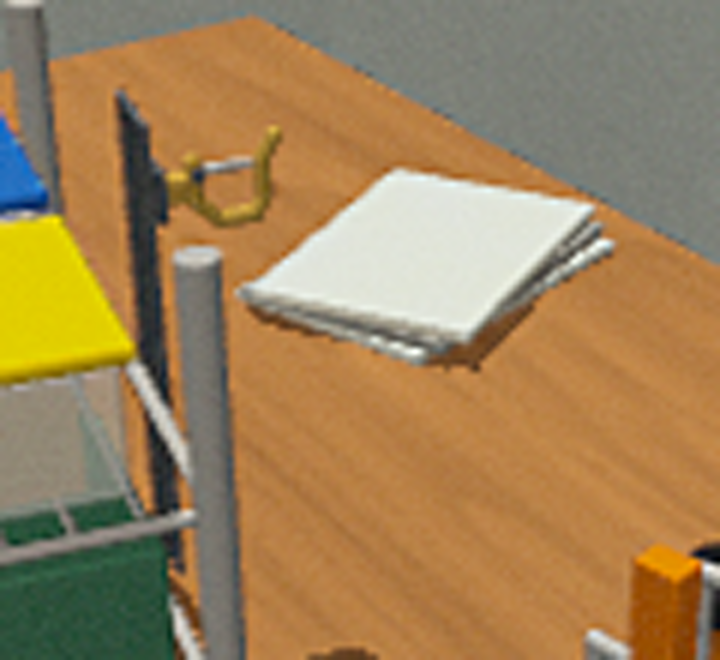

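Run:
```python
from h import *
S=load("scene0");D=load("side0")
def mask(c,h0,h1,box,smin=130,vmin=60):
    hsv=cv2.cvtColor(c["image"],cv2.COLOR_BGR2HSV); m=cv2.inRange(hsv,(h0,smin,vmin),(h1,255,255))
    k=np.zeros_like(m);x0,y0,x1,y1=box;k[y0:y1,x0:x1]=m[y0:y1,x0:x1]
    n,l,st,ce=cv2.connectedComponentsWithStats(k); i=1+np.argmax(st[1:,4]); return ce[i],st[i]
for nm,h,bs,bd in [("orange",(9,18,235),(196,150,212,172),(293,198,309,228)),("green",(50,80,100),(190,165,210,190),(310,185,330,215)),("blue",(105,125,100),(188,180,208,206),(328,175,345,205))]:
    a,sa=mask(S,h[0],h[1],bs,h[2] if nm=="orange" else 130); b,sb=mask(D,h[0],h[1],bd,h[2] if nm=="orange" else 130)
    print(nm,a.round(1),sa,b.round(1),sb,tri([(S,a),(D,b)]))
def P(x,y,s,ox,oy): return ((x+.5)/s-.5+ox,(y+.5)/s-.5+oy)
c1=lambda x,y:P(x,y,3,165,120)
c2=lambda x,y:P(x,y,5,230,170)
c3=lambda x,y:P(x,y,4,290,120)
c4=lambda x,y:P(x,y,6,190,110)
print("posts scene",*[onz(S,p,225).round(1) for p in [c3(71,119),c3(697,256),c3(703,40)]])
print("posts side",*[onz(D,p,225).round(1) for p in [c4(198,255),(117.5,121.5),(118,171.5),(195,112)]])
print("plate top scene",onz(S,c3(316,193),225).round(1),onz(S,c3(399,208),225).round(1),"side",onz(D,c4(122,93),225).round(1),onz(D,c4(148,128),225).round(1))
print("nose",tri([(S,c3(340,267)),(D,c4(274,134))]))
print("hookbottom",[onz(S,c3(321,340),178),onz(D,c4(225,215),178)])
# block corners top z=30
print("block scene",*[onz(S,p,30).round(1) for p in [c1(52,432),c1(188,432),c1(199,276)]])
print("block side",*[onz(D,p,30).round(1) for p in [c2(190,543),c2(375,668),c2(620,452)]])
# ring top corners
```

```text
orange [203.2 160.7] [199 154   9  18 104] [300.4 213.7] [295 202  12  24 174] (array([ 541.98922973, -192.52576485,  190.81700771]), [2.9094387439152487, 2.909438743915356])
green [200.5 176.4] [196 169   9  18 114] [318.6 200.9] [313 190  12  24 221] (array([ 592.73352629, -181.263583  ,  190.2538866 ]), [1.9200257201958233, 1.9200257201958368])
blue [197.  193.4] [192 184  10  20 151] [335.5 189.9] [330 179  12  23 191] (array([ 642.87883225, -171.3084721 ,  189.81656   ]), [1.355895914609814, 1.3558959146098244])
posts scene [513.8  17.1 225. ] [576.7 289.9 225. ] [381.1 334.7 225. ]
posts side [518.   18.3 225. ] [391.6 318.5 225. ] [324.1  54.5 225. ] [575.6 272.3 225. ]
plate top scene [557.  132.2 225. ] [562.5 168.2 225. ] side [564.7 166.  225. ] [556.1 127.5 225. ]
nose (array([608.68805144, 136.45619722, 214.36534642]), [8.685349091790382, 8.685349091790359])
hookbottom [array([604.05080001, 140.66372031, 178.        ]), array([590.29647718, 135.12997082, 178.        ])]
block scene [ 679.  -208.9   30. ] [ 662.6 -118.2   30. ] [ 508.  -149.5   30. ]
block side [ 507.1 -154.3   30. ] [ 526.9 -240.    30. ] [ 679.8 -210.7   30. ]
```

Run:
```python
from h import *
S=load("scene0");D=load("side0")
print("red",*[onz(S,p,195).round(0) for p in [(181,138),(224,143)]],*[onz(D,p,195).round(0) for p in [(243,233),(284,272)]])
a=np.deg2rad(180-12.5); ex=np.array([np.cos(a),np.sin(a),0]); ey=np.array([-ex[1],ex[0],0]); O=np.array([594.6,142,0])
W=lambda x,y,z:O+ex*x+ey*y+np.array([0,0,z])
pts={"post":[W(50,140,225),W(50,-140,225),W(250,140,225),W(250,-140,225)],"plate":[W(35,20,225),W(35,-20,225),W(35,20,0),W(35,-20,0)],"hook":[W(-19,0,210),W(-14,0,201),W(-14,0,184),W(-5,0,178),W(11,0,200)]}
for c,n in [(S,"scene0"),(D,"side0")]:
    im=c["image"][...,:3].copy(); x0,y0,x1,y1=(290,120,480,275) if n=="scene0" else (100,90,250,260)
    s=4
    im=cv2.resize(im[y0:y1,x0:x1],None,fx=s,fy=s,interpolation=cv2.INTER_CUBIC)
    for k,col in [("post",(0,0,255)),("plate",(255,0,255)),("hook",(0,255,0))]:
        for p in proj(c,pts[k]): cv2.circle(im,(int((p[0]-x0+.5)*s),int((p[1]-y0+.5)*s)),2,col,-1)
    cv2.imwrite(f"pics/o_{n}.png",im)
```

```text
red [ 468. -264.  195.] [ 472. -165.  195.] [ 437. -191.  195.] [ 438. -289.  195.]
```

View pics/o_scene0.png

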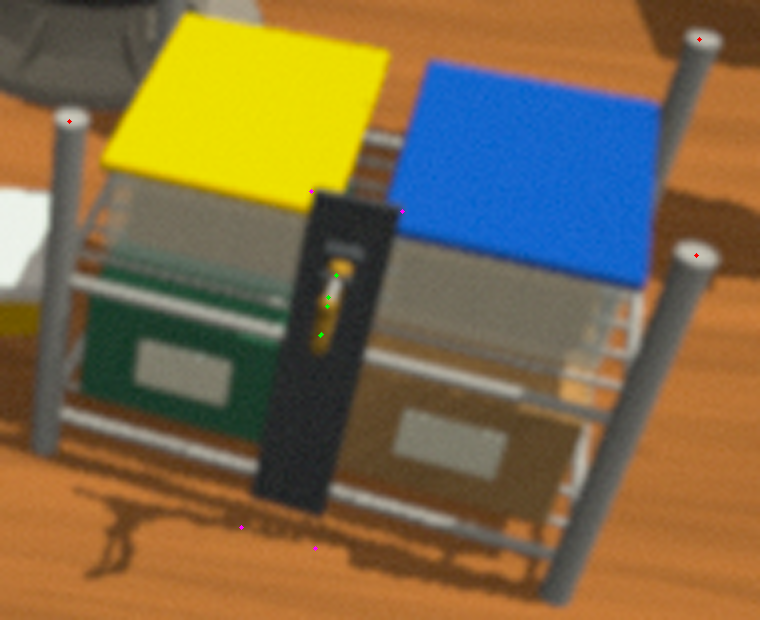

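View pics/o_side0.png

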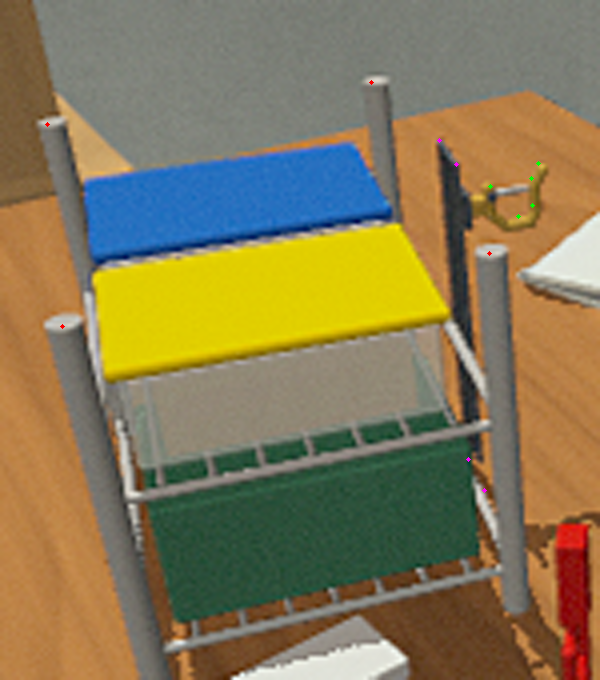

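```bash
cat > plan.py <<'E'
import sys,numpy as np
from scipy.spatial.transform import Rotation as Ro
from workcell import status
s=status.sense()
p=np.array(s["tcp_pos"]);R=Ro.from_quat(s["tcp_rot"])
def show():
    y=R.as_matrix()[:,1]; print("t",round(s["time"],2),"tcp",p.round(1),"jawyaw",round(np.degrees(np.arctan2(y[1],y[0])),2),"tilt z",R.as_matrix()[:,2].round(4),"F",np.round(s["force"],2),"T",np.round(s["torque"],2),"w",round(s["width"],3)); print("q",np.round(s["qpos"],2))
def to(x,y,z,yaw=None):
    d=R.inv().apply(np.array([x,y,z])-p)/100
    if yaw is None:
        yv=R.as_matrix()[:,1]; yaw=np.degrees(np.arctan2(yv[1],yv[0]))
    a=np.radians(yaw); Y=np.array([np.cos(a),np.sin(a),0]);Z=np.array([0,0,-1.]);X=np.cross(Y,Z)
    T=Ro.from_matrix(np.c_[X,Y,Z]); r=(R.inv()*T).as_rotvec()
    print("to",x,y,z,yaw,"-> shift",d.round(3),"turn",(r/np.pi).round(4), "deg",np.degrees(r).round(1))
if __name__=="__main__":
    show()
    a=[float(v) for v in sys.argv[1:]]
    if len(a): to(*a)
E
python3 plan.py 480 300 350 11.9
python3 - <<'E'
from h import *
S=load("scene0");D=load("side0")
print(tri([(S,(181,138)),(D,(284,272))]),tri([(S,(224,143)),(D,(243,233))]))
E
```

```text
t 0.15 tcp [245.7 628.3 230.8] jawyaw 68.64 tilt z [-3.e-04 -9.e-04 -1.e+00] F [ 0.1  -0.88  0.86] T [-0.    0.04  0.01] w 0.999
q [-1.35  0.43  0.07  1.61 -0.03  1.11 -0.07]
to 480.0 300.0 350.0 11.9 -> shift [-3.378 -2.206 -1.19 ] turn [-3.000e-04  2.000e-04  3.152e-01] deg [-0.1  0.  56.7]
(array([ 446.85625324, -275.51241184,  180.30468843]), [2.0879119368066443, 2.087911936806596]) (array([ 446.67764885, -172.61157598,  178.82625831]), [0.19069503082265754, 0.19069503082251443])
```

Request:
servo_tool([
  [[-1, -0.65, -0.8], [0, 0, 0.15], 0.45],
  [[-1, -0.65, -0.8], [0, 0, 0.15], 0.45],
  [[-1, -0.65, -0.8], [0, 0, 0.15], 0.45],
  [[-1, -0.65, -0.8], [0, 0, 0.15], 0.45],
])

```text
time: 0.48
tcp_pos: [319.0, 528.3, 313.9]
tcp_rot: [0.415, 0.91, 0.001, 0.001]
force: [0.2, 0.6, 0.3]
width: 0.462
```

```bash
python3 plan.py 480 300 350 11.9
```

```text
t 0.48 tcp [319.  528.3 313.9] jawyaw 41.01 tilt z [ 1.7e-03  9.0e-04 -1.0e+00] F [0.23 0.65 0.27] T [ 0.03 -0.05  0.  ] w 0.462
q [-1.3   0.27  0.21  1.65 -0.06  1.22 -0.36]
to 480.0 300.0 350.0 11.9 -> shift [-2.779 -0.282 -0.36 ] turn [ 0.0006 -0.      0.1617] deg [ 0.1 -0.  29.1]
```

Request:
servo_tool([
  [[-1, -0.1, -0.2], [0, 0, 0.1], 0.45],
  [[-1, -0.1, -0.2], [0, 0, 0.1], 0.45],
  [[-1, -0.1, -0.2], [0, 0, 0.1], 0.45],
  [[-1, -0.1, -0.2], [0, 0, 0.1], 0.45],
])

```text
time: 0.82
tcp_pos: [381.3, 441.6, 335.7]
tcp_rot: [0.557, 0.83, 0.002, 0.001]
force: [0.2, 0.8, 0.7]
width: 0.454
```

```bash
python3 plan.py 500 100 340 11.9
```

```text
t 0.82 tcp [381.3 441.6 335.7] jawyaw 22.29 tilt z [ 0.0039  0.0018 -1.    ] F [0.21 0.85 0.71] T [-0.01 -0.03 -0.01] w 0.454
q [-1.23  0.2   0.3   1.7  -0.06  1.25 -0.52]
to 500.0 100.0 340.0 11.9 -> shift [-3.611 -0.197 -0.045] turn [ 0.0013 -0.0002  0.0577] deg [ 0.2 -0.  10.4]
```

Request:
servo_tool([
  [[-1, -0.05, -0.05], [0.001, 0, 0.058], 0.45],
  [[-1, -0.05, -0.05], [0.001, 0, 0.058], 0.45],
  [[-1, -0.05, -0.05], [0.001, 0, 0.058], 0.45],
  [[-1, -0.05, -0.05], [0.001, 0, 0.058], 0.45],
])

```text
time: 1.15
tcp_pos: [417.0, 342.0, 341.4]
tcp_rot: [0.633, 0.774, 0.001, 0.0]
force: [0.9, -0.4, 0.1]
width: 0.45
```

```bash
python3 plan.py 500 100 340 11.9
```

```text
t 1.15 tcp [417.  342.  341.4] jawyaw 11.47 tilt z [ 0.0017  0.0011 -1.    ] F [ 0.89 -0.37  0.1 ] T [ 0.05  0.01 -0.05] w 0.45
q [-1.15  0.11  0.38  1.79 -0.04  1.25 -0.56]
to 500.0 100.0 340.0 11.9 -> shift [-2.537  0.332  0.013] turn [ 0.0006 -0.0002 -0.0024] deg [ 0.1 -0.  -0.4]
```

Request:
servo_tool([
  [[-1, 0.1, 0], [0, 0, 0], 0.45],
  [[-1, 0.1, 0], [0, 0, 0], 0.45],
  [[-1, 0.1, 0], [0, 0, 0], 0.45],
  [[-1, 0.1, 0], [0, 0, 0], 0.45],
])

```text
time: 1.48
tcp_pos: [448.3, 241.1, 341.7]
tcp_rot: [0.635, 0.772, 0.001, 0.001]
force: [0.2, -0.2, -0.6]
width: 0.451
```

Request:
servo_tool([
  [[-1, 0.2, 0], [0, 0, 0], 0.45],
  [[-1, 0.2, 0], [0, 0, 0], 0.45],
  [[-1, 0.2, 0], [0, 0, 0], 0.45],
  [[-1, 0.2, 0], [0, 0, 0], 0.45],
])

```text
time: 1.82
tcp_pos: [488.8, 142.2, 342.0]
tcp_rot: [0.637, 0.771, 0.001, 0.001]
force: [-0.0, 0.3, 0.6]
width: 0.447
```

```bash
python3 plan.py 541.8 -192 260 11.9
```

```text
t 1.82 tcp [488.8 142.2 342. ] jawyaw 10.83 tilt z [ 3.e-03  6.e-04 -1.e+00] F [-0.04  0.27  0.64] T [-0.04 -0.04 -0.  ] w 0.447
q [-0.93  0.05  0.55  1.85 -0.03  1.24 -0.18]
to 541.8 -192.0 260.0 11.9 -> shift [-3.383 -0.11   0.819] turn [ 0.001   0.     -0.0059] deg [ 0.2  0.  -1.1]
```

Request:
servo_tool([
  [[-1, -0.03, 0], [0, 0, 0], 0.45],
  [[-1, -0.03, 0], [0, 0, 0], 0.45],
  [[-1, -0.03, 0], [0, 0, 0], 0.45],
  [[-1, -0.03, 0], [0, 0, 0], 0.45],
])

```text
time: 2.15
tcp_pos: [505.0, 39.1, 342.2]
tcp_rot: [0.639, 0.769, 0.001, 0.001]
force: [-0.6, -0.4, -0.3]
width: 0.45
```

Request:
servo_tool([
  [[-1, -0.03, 0.2], [0, 0, 0], 0.45],
  [[-1, -0.03, 0.2], [0, 0, 0], 0.45],
  [[-1, -0.03, 0.2], [0, 0, 0], 0.45],
  [[-1, -0.03, 0.2], [0, 0, 0], 0.45],
])

```text
time: 2.48
tcp_pos: [520.3, -63.7, 321.5]
tcp_rot: [0.641, 0.768, 0.001, 0.001]
force: [-0.3, -0.3, 1.4]
width: 0.449
```

```bash
python3 plan.py 541.8 -192 260 11.9
```

```text
t 2.48 tcp [520.3 -63.7 321.5] jawyaw 10.27 tilt z [ 0.003  -0.0011 -1.    ] F [-0.33 -0.28  1.36] T [ 0.03 -0.02  0.  ] w 0.449
q [-0.68  0.1   0.74  1.86 -0.08  1.2   0.27]
to 541.8 -192.0 260.0 11.9 -> shift [-1.3   -0.019  0.617] turn [ 0.0009  0.0005 -0.009 ] deg [ 0.2  0.1 -1.6]
```

Request:
servo_tool([
  [[-1, 0, 0.3], [0, 0, -0.009], 0.45],
  [[-1, 0, 0.3], [0, 0, -0.009], 0.45],
  [[-1, 0, 0.3], [0, 0, -0.009], 0.45],
  [[-1, 0, 0.3], [0, 0, -0.009], 0.45],
])

```text
time: 2.82
tcp_pos: [537.8, -165.7, 290.2]
tcp_rot: [0.632, 0.775, -0.001, 0.001]
force: [-1.4, -0.7, 0.3]
width: 0.452
```

Request:
servo_tool([
  [[-0.3, -0.01, 0.3], [0, 0, 0], 0.45],
  [[-0.3, -0.01, 0.3], [0, 0, 0], 0.45],
  [[-0.3, -0.01, 0.3], [0, 0, 0], 0.45],
])

```text
time: 3.07
tcp_pos: [542.6, -195.3, 258.7]
tcp_rot: [0.632, 0.775, -0.002, 0.0]
force: [0.1, -0.1, 0.2]
width: 0.454
```

```bash
python3 plan.py 541.8 -192 168 11.9
python3 - <<'E'
from h import *
for n in ["scene","side","wrist"]: grab(n,n+"1")
crop("scene1",150,90,280,240,4,"c5");crop("side1",240,110,370,250,4,"c6")
E
```

```text
t 3.07 tcp [ 542.6 -195.3  258.7] jawyaw 11.61 tilt z [-0.002  -0.0034 -1.    ] F [ 0.13 -0.09  0.2 ] T [ 0.04 -0.04 -0.02] w 0.454
q [-0.41  0.31  0.8   1.83 -0.24  1.1   0.68]
to 541.8 -192.0 168.0 11.9 -> shift [0.036 0.001 0.907] turn [-0.0008  0.0009 -0.0016] deg [-0.2  0.2 -0.3]
```

View pics/c5.png

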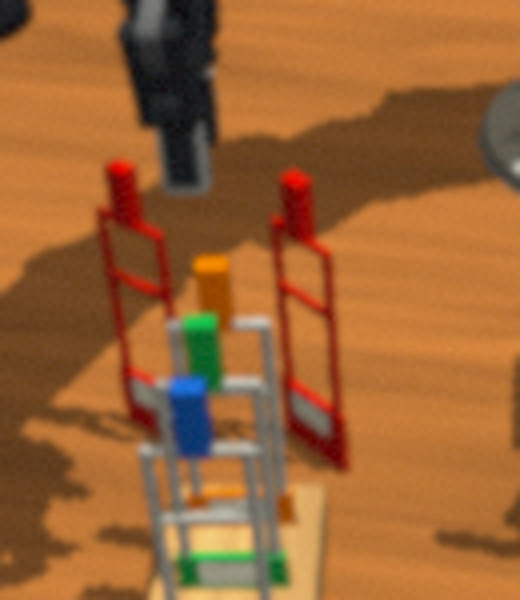

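View pics/c6.png

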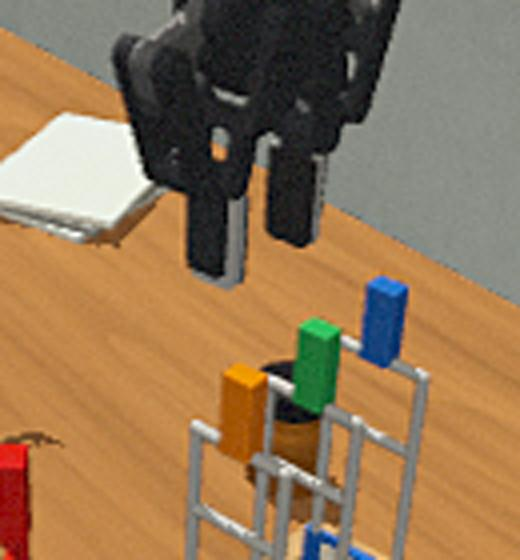

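View pics/wrist1.png

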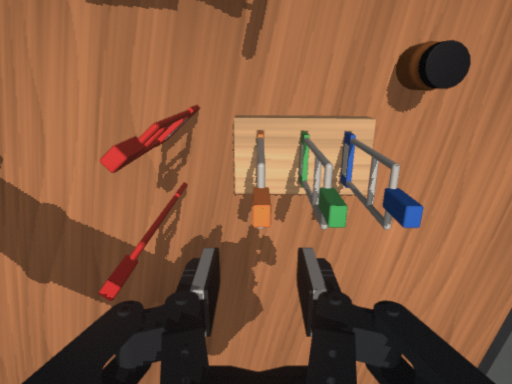

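Run:
```python
from h import *
W=load("wrist1");S=load("scene1");D=load("side1")
crop("wrist1",220,100,440,250,3,"c7")
for n,h,c0 in [("o",(9,19,200),None)]:
    hsv=cv2.cvtColor(W["image"],cv2.COLOR_BGR2HSV); m=cv2.inRange(hsv[175:235,245:280],(5,200,150),(19,255,255)); ys,xs=np.nonzero(m); print(xs.min()+245,xs.max()+245,ys.min()+175,ys.max()+175,len(xs))
for p in [(262,217),(335,213),(408,211)]: print(onz(W,p,207).round(1))
print(proj(W,[[541.8,-192,207],[541.8,-192,167]]))
```

```text
Traceback (most recent call last):
ValueError: zero-size array to reduction operation minimum which has no identity
```

View pics/c7.png

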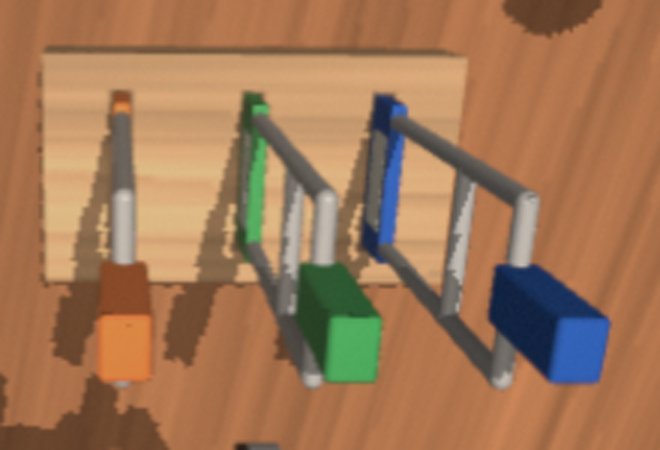

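```bash
python3 - <<'E'
from h import *
W=load("wrist1")
for p in [(261.3,216),(337.3,216.4),(413,216.4)]: print(onz(W,p,207).round(1))
E
python3 plan.py 542.5 -192.5 168 11.9
```

```text
[ 544.3 -191.3  207. ]
[ 592.6 -181.6  207. ]
[ 641.3 -171.6  207. ]
t 3.22 tcp [ 543.6 -193.9  260.8] jawyaw 11.75 tilt z [ 0.0015 -0.0026 -1.    ] F [-0.1   0.44 -0.25] T [-0.01 -0.04 -0.06] w 0.444
q [-0.41  0.3   0.8   1.83 -0.24  1.1   0.68]
to 542.5 -192.5 168.0 11.9 -> shift [ 0.019 -0.009  0.928] turn [ 0.0003  0.0009 -0.0008] deg [ 0.1  0.2 -0.1]
```

Request:
servo_tool([
  [[0.02, -0.007, 0.3], [0, 0, 0], 0.45],
  [[0.02, -0.007, 0.6], [0, 0, 0], 0.45],
  [[0.02, -0.007, 0.92], [0, 0, 0], 0.45],
  [[0.02, -0.007, 0.92], [0, 0, 0], 0.45],
  [[0.02, -0.007, 0.92], [0, 0, 0], 0.45],
])

```text
time: 3.63
tcp_pos: [542.6, -191.3, 169.1]
tcp_rot: [0.631, 0.776, -0.001, 0.001]
force: [-0.6, -0.2, 0.1]
width: 0.453
```

```bash
python3 plan.py 542.5 -192.5 168 11.9
python3 - <<'E'
from h import *
for n in ["scene","side","wrist"]: grab(n,n+"2")
crop("side2",240,110,370,250,4,"c6")
E
```

```text
t 3.63 tcp [ 542.6 -191.3  169.1] jawyaw 11.82 tilt z [ 0.     -0.0022 -1.    ] F [-0.63 -0.23  0.05] T [-0.01 -0.03 -0.04] w 0.453
q [-0.35  0.41  0.74  1.93 -0.34  0.93  0.76]
to 542.5 -192.5 168.0 11.9 -> shift [-0.012 -0.003  0.011] turn [-0.0001  0.0007 -0.0005] deg [-0.   0.1 -0.1]
```

View pics/c6.png

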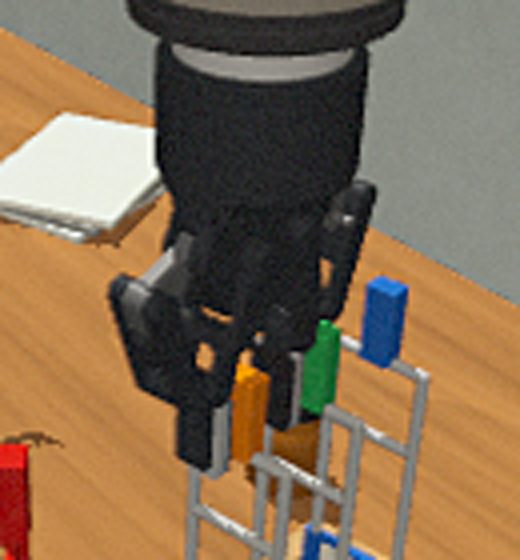

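View pics/wrist2.png

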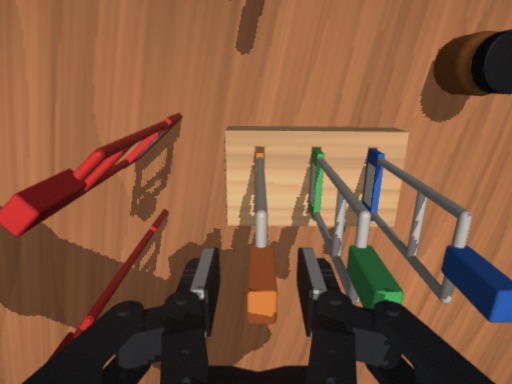

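Request:
servo_tool([
  [[0, 0, 0.01], [0, 0, 0], 0.1],
  [[0, 0, 0.01], [0, 0, 0], 0],
  [[0, 0, 0.01], [0, 0, 0], 0],
  [[0, 0, 0.01], [0, 0, 0], 0],
  [[0, 0, 0.01], [0, 0, 0], 0],
], grip_force=45)

```text
time: 4.2
tcp_pos: [544.9, -192.6, 171.6]
tcp_rot: [0.631, 0.776, 0.001, 0.004]
force: [-1.6, 1.5, 12.3]
width: 0.134
```

```bash
python3 plan.py 542.5 -192.5 168 11.9
```

```text
t 4.2 tcp [ 544.9 -192.6  171.6] jawyaw 11.77 tilt z [ 0.007  -0.0027 -1.    ] F [-1.63  1.49 12.26] T [ 0.28  0.35 -0.03] w 0.134
q [-0.35  0.41  0.74  1.92 -0.34  0.93  0.76]
to 542.5 -192.5 168.0 11.9 -> shift [ 0.006 -0.023  0.036] turn [ 0.002   0.0013 -0.0007] deg [ 0.4  0.2 -0.1]
```

Request:
servo_tool([
  [[0, 0, -0.02], [0, 0, 0], 0],
  [[0, 0, -0.1], [0, 0, 0], 0],
  [[0, 0, -0.2], [0, 0, 0], 0],
  [[0, 0, -0.2], [0, 0, 0], 0],
])

```text
time: 4.53
tcp_pos: [545.5, -193.0, 193.8]
tcp_rot: [0.631, 0.776, 0.002, 0.005]
force: [1.1, -0.6, -0.8]
width: 0.131
```

```bash
python3 plan.py 542.5 -192.5 300 11.9
```

```text
t 4.53 tcp [ 545.5 -193.   193.8] jawyaw 11.76 tilt z [ 0.0094 -0.003  -1.    ] F [ 1.11 -0.64 -0.83] T [-0.04 -0.07 -0.04] w 0.131
q [-0.37  0.38  0.76  1.9  -0.31  0.97  0.74]
to 542.5 -192.5 300.0 11.9 -> shift [ 0.006 -0.019 -1.062] turn [ 0.0027  0.0015 -0.0008] deg [ 0.5  0.3 -0.1]
```

Request:
servo_tool([
  [[0, 0, -0.3], [0.002, 0.001, 0], 0],
  [[0, 0, -0.6], [0.002, 0.001, 0], 0],
  [[0, 0, -1], [0.002, 0.001, 0], 0],
  [[0, 0, -1], [0.002, 0.001, 0], 0],
  [[0, 0, -1], [0.002, 0.001, 0], 0],
])

```text
time: 4.95
tcp_pos: [545.5, -193.0, 295.9]
tcp_rot: [0.631, 0.776, 0.002, 0.003]
force: [0.7, 0.2, -2.1]
width: 0.135
```

```bash
python3 plan.py 560 -90 300 -12.5;  python3 - <<'E'
from h import *
for n in ["side"]: grab(n,n+"3")
E
```

```text
t 4.95 tcp [ 545.5 -193.   295.9] jawyaw 11.77 tilt z [ 0.0067 -0.001  -1.    ] F [ 0.75  0.21 -2.08] T [-0.02  0.02  0.03] w 0.135
q [-0.44  0.27  0.82  1.79 -0.21  1.17  0.65]
to 560.0 -90.0 300.0 -12.5 -> shift [ 0.978  0.353 -0.041] turn [0.0021 0.0003 0.1348] deg [ 0.4  0.1 24.3]
```

View pics/side3.png

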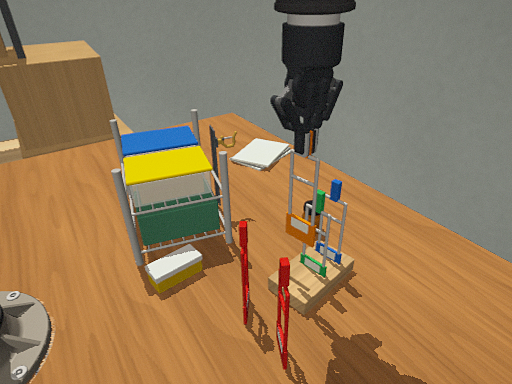

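Request:
servo_tool([
  [[0.35, 0.02, -0.02], [0.002, 0, 0], 0],
  [[0.7, 0.05, -0.04], [0.002, 0, 0.03], 0],
  [[0.98, 0.3, -0.04], [0.002, 0, 0.06], 0],
  [[0.98, 0.3, -0.04], [0.002, 0, 0.09], 0],
  [[0.98, 0.3, -0.04], [0.002, 0, 0.12], 0],
])

```text
time: 5.42
tcp_pos: [554.2, -87.7, 296.8]
tcp_rot: [0.765, 0.644, -0.002, -0.001]
force: [-0.3, -0.8, -1.1]
width: 0.133
```

```bash
python3 plan.py 682.5 122.5 290 -12.5
```

```text
t 5.42 tcp [554.2 -87.7 296.8] jawyaw -9.85 tilt z [-4.2e-03 -9.0e-04 -1.0e+00] F [-0.27 -0.77 -1.05] T [-0.04  0.07 -0.02] w 0.133
q [-0.67  0.24  0.85  1.82 -0.19  1.17  0.08]
to 682.5 122.5 290.0 -12.5 -> shift [2.29  0.905 0.061] turn [-0.0013  0.0005  0.0147] deg [-0.2  0.1  2.7]
```

Request:
servo_tool([
  [[0.3, 0.3, 0], [0, 0, 0.015], 0],
  [[0.6, 0.6, 0], [0, 0, 0.015], 0],
  [[0.9, 0.85, 0], [0, 0, 0.015], 0],
  [[1, 0.9, 0], [0, 0, 0.015], 0],
  [[1, 0.9, 0], [0, 0, 0.015], 0],
])

```text
time: 5.83
tcp_pos: [661.4, -0.4, 293.2]
tcp_rot: [0.779, 0.627, -0.004, -0.002]
force: [-0.4, -0.2, -1.5]
width: 0.133
```

```bash
python3 plan.py 682.5 122.5 285 -12.5
```

```text
t 5.83 tcp [ 6.614e+02 -4.000e-01  2.932e+02] jawyaw -12.28 tilt z [-0.0076 -0.002  -1.    ] F [-0.37 -0.25 -1.52] T [-0.05  0.06 -0.05] w 0.133
q [-0.66  0.45  0.79  1.59 -0.33  1.25 -0.02]
to 682.5 122.5 285.0 -12.5 -> shift [ 1.246 -0.054  0.078] turn [-0.0022  0.0012  0.0012] deg [-0.4  0.2  0.2]
```

Request:
servo_tool([
  [[0.4, -0.02, 0.03], [-0.002, 0.001, 0.001], 0],
  [[0.8, -0.04, 0.06], [-0.002, 0.001, 0.001], 0],
  [[1, -0.05, 0.08], [-0.002, 0.001, 0.001], 0],
  [[1, -0.05, 0.08], [-0.002, 0.001, 0.001], 0],
])

```text
time: 6.17
tcp_pos: [677.1, 105.1, 282.0]
tcp_rot: [0.777, 0.629, -0.001, -0.002]
force: [-0.1, -0.0, -1.8]
width: 0.132
```

Request:
servo_tool([
  [[0.22, 0, 0], [0, 0, 0], 0],
  [[0.22, 0, 0], [0, 0, 0], 0],
  [[0.22, 0, 0], [0, 0, 0], 0],
])

```text
time: 6.42
tcp_pos: [681.0, 127.8, 280.2]
tcp_rot: [0.777, 0.63, -0.003, -0.002]
force: [0.2, -0.2, -0.1]
width: 0.133
```

```bash
python3 plan.py 682.5 122.5 278 -12.5;  python3 - <<'E'
from h import *
for n in ["scene","side","wrist"]: grab(n,n+"4")
crop("scene4",290,60,430,270,4,"c8") 
crop("side4",180,40,340,190,5,"c9")
E
```

```text
t 6.42 tcp [681.  127.8 280.2] jawyaw -11.94 tilt z [-6.5e-03 -2.0e-04 -1.0e+00] F [ 0.21 -0.25 -0.12] T [-0.04 -0.01 -0.12] w 0.133
q [-0.79  0.51  0.76  1.53 -0.36  1.25 -0.18]
to 682.5 122.5 278.0 -12.5 -> shift [-0.049  0.026  0.022] turn [-0.002   0.0005  0.0031] deg [-0.4  0.1  0.6]
```

View pics/c8.png

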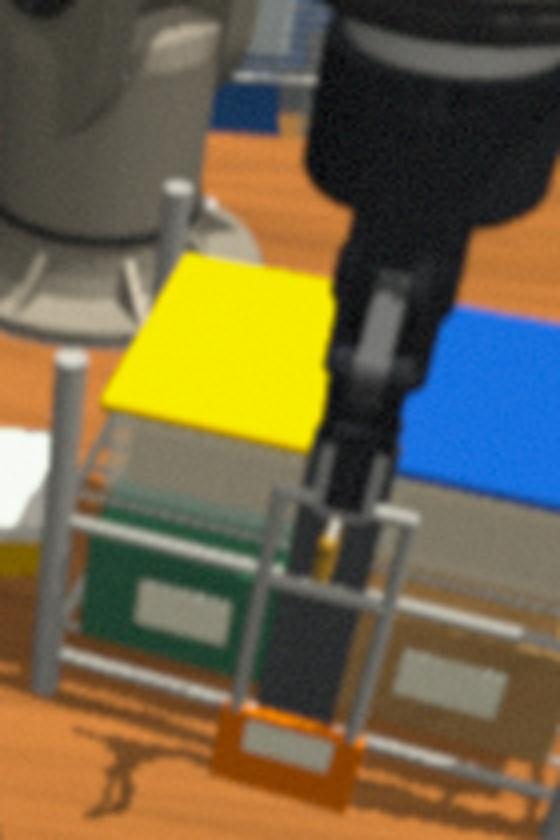

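View pics/c9.png

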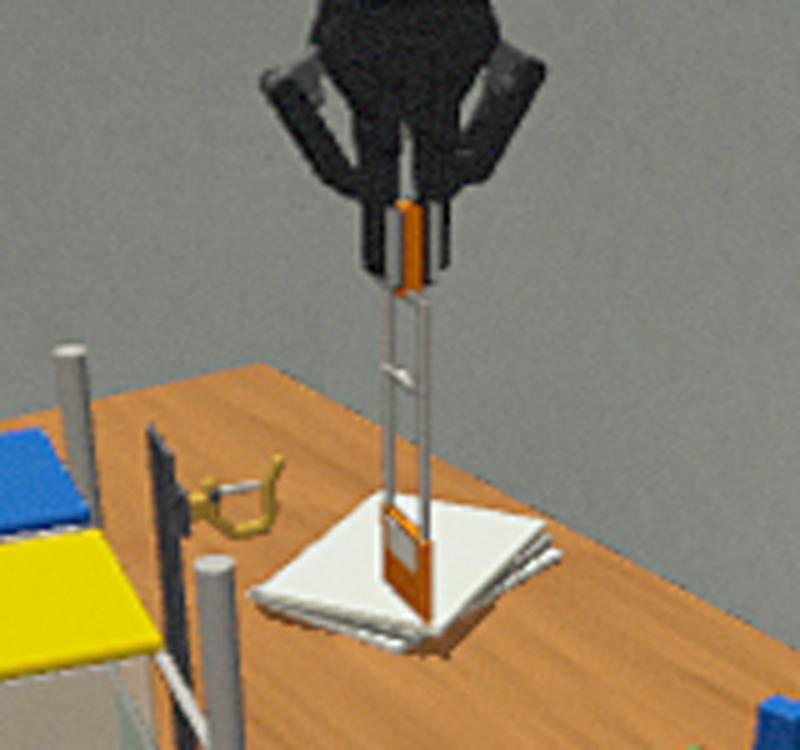

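View pics/wrist4.png

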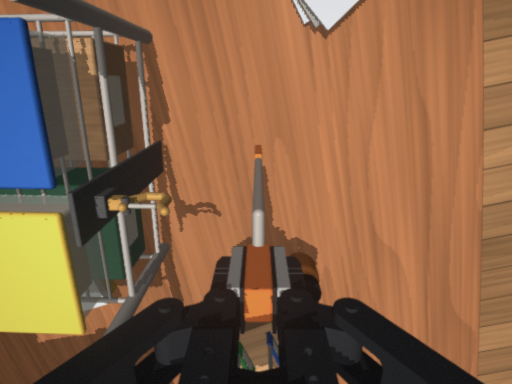

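Run:
```python
from h import *
crop("wrist4",70,130,230,270,5,"c10")
crop("scene4",340,160,400,260,6,"c11")
crop("side4",205,120,245,155,16,"c12")
```

```text
(no output)
```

View pics/c10.png

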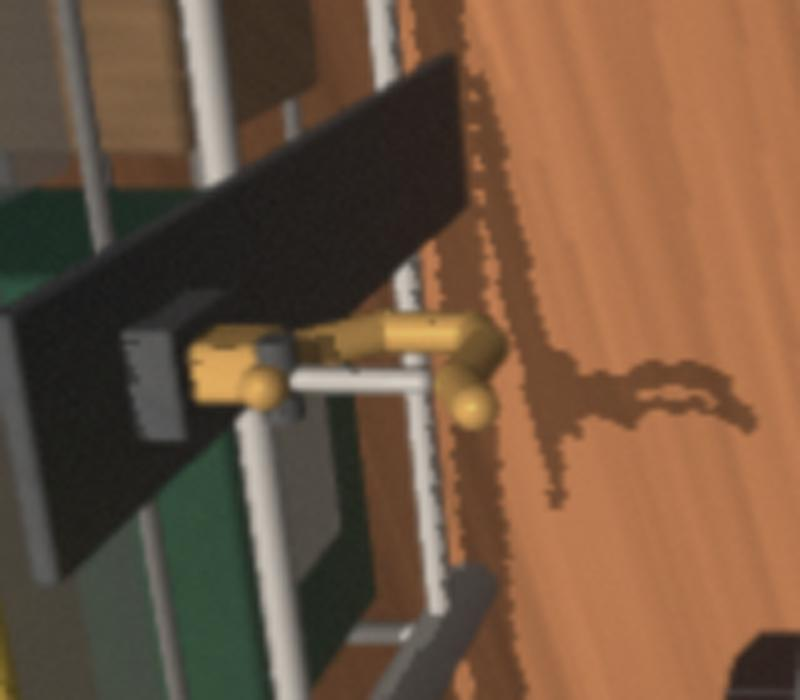

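View pics/c12.png

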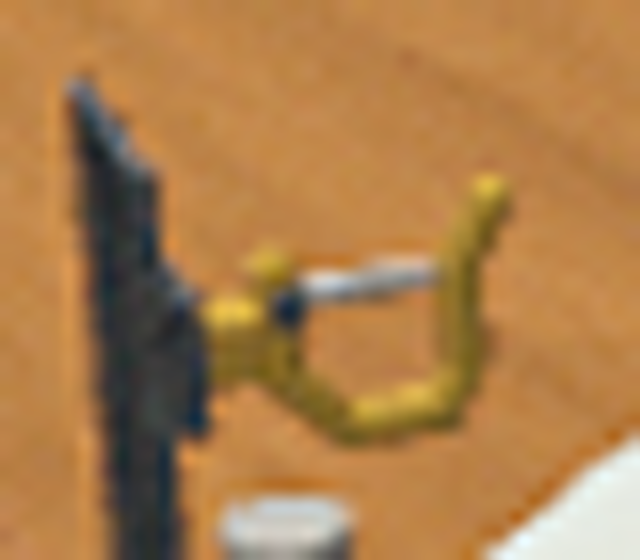

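Run:
```python
from h import *
W=load("wrist4");D=load("side4");S=load("scene4")
a=np.deg2rad(180-12.5); ex=np.array([np.cos(a),np.sin(a),0]); ey=np.array([-ex[1],ex[0],0]); O=np.array([594.6,142,0])
for n,w,d in [("nose",(164.4,211.2),(235.2,131.5)),("gatefree",(155.2,205.6),(231.9,136.6)),("shankball",(122,207.2),(221.3,136.2))]:
    X,r=tri([(W,w),(D,d)]); v=X-O; print(n,X.round(1),np.round(r,1),"rack",(v@ex).round(1),(v@ey).round(1),X[2].round(1))
    print("  scene proj",proj(S,X).round(1))
# plate top corners wrist crop10: (14,314),(462,52) top front edges z=225
P=lambda x,y:((x+.5)/5-.5+70,(y+.5)/5-.5+130)
for p in [P(5,314),P(458,52),P(50,580),P(466,205)]: 
    X=onz(W,p,225);print("plate",X.round(1),((X-O)@ex).round(1),((X-O)@ey).round(1))
```

```text
nose [614.7 136.8 207.1] [0.4 0.4] rack -20.8 0.8 207.1
  scene proj [[370.7 195.6]]
gatefree [605.4 138.6 195.9] [1. 1.] rack -11.3 1.0 195.9
  scene proj [[370.4 197.3]]
shankball [581.6 144.4 200.4] [0.2 0.2] rack 13.2 0.4 200.4
  scene proj [[373.7 187.5]]
plate [565.2 168.2 225. ] 34.3 -19.2
plate [633.6 188.  225. ] -28.1 -53.4
plate [556.  130.6 225. ] 35.3 19.5
plate [628.8 169.4 225. ] -27.4 -34.1
```

```bash
python3 plan.py 625 135.4 278 -12.7; python3 plan.py 598.5 141.3 278 -12.7
```

```text
t 6.57 tcp [681.4 125.2 281.6] jawyaw -12.14 tilt z [-4.8e-03 -2.0e-04 -1.0e+00] F [-0.32  0.12 -2.02] T [ 0.   -0.03  0.02] w 0.135
q [-0.78  0.51  0.76  1.53 -0.36  1.25 -0.18]
to 625.0 135.4 278.0 -12.7 -> shift [-0.019 -0.573  0.038] turn [-0.0015  0.0004  0.0031] deg [-0.3  0.1  0.6]
t 6.57 tcp [681.4 125.2 281.6] jawyaw -12.14 tilt z [-4.8e-03 -2.0e-04 -1.0e+00] F [-0.32  0.12 -2.02] T [ 0.   -0.03  0.02] w 0.135
q [-0.78  0.51  0.76  1.53 -0.36  1.25 -0.18]
to 598.5 141.3 278.0 -12.7 -> shift [-0.017 -0.844  0.039] turn [-0.0015  0.0004  0.0031] deg [-0.3  0.1  0.6]
```

Request:
servo_tool([
  [[-0.02, -0.1, 0.03], [-0.0015, 0, 0.003], 0],
  [[-0.02, -0.25, 0.03], [-0.0015, 0, 0.003], 0],
  [[-0.02, -0.4, 0.03], [-0.0015, 0, 0.003], 0],
  [[-0.02, -0.5, 0.03], [-0.0015, 0, 0.003], 0],
  [[-0.02, -0.57, 0.03], [-0.0015, 0, 0.003], 0],
  [[-0.02, -0.57, 0.03], [-0.0015, 0, 0.003], 0],
])

```text
time: 7.07
tcp_pos: [624.3, 135.2, 279.1]
tcp_rot: [0.781, 0.625, -0.0, 0.0]
force: [0.2, 0.0, -1.2]
width: 0.131
```

```bash
python3 plan.py 598.5 141.3 278 -12.7
python3 - <<'E'
from h import *
for n in ["scene","side","wrist"]: grab(n,n+"5")
crop("scene5",320,120,420,250,5,"c8") 
crop("side5",190,60,290,170,7,"c9")
crop("wrist5",100,130,300,280,4,"c10")
E
```

```text
t 7.07 tcp [624.3 135.2 279.1] jawyaw -12.68 tilt z [-4.e-04 -3.e-04 -1.e+00] F [ 0.25  0.05 -1.16] T [-0.01 -0.   -0.04] w 0.131
q [-0.89  0.41  0.79  1.67 -0.31  1.19 -0.25]
to 598.5 141.3 278.0 -12.7 -> shift [ 0.003 -0.265  0.011] turn [-0.0001  0.0001  0.0001] deg [-0.  0.  0.]
```

View pics/c8.png

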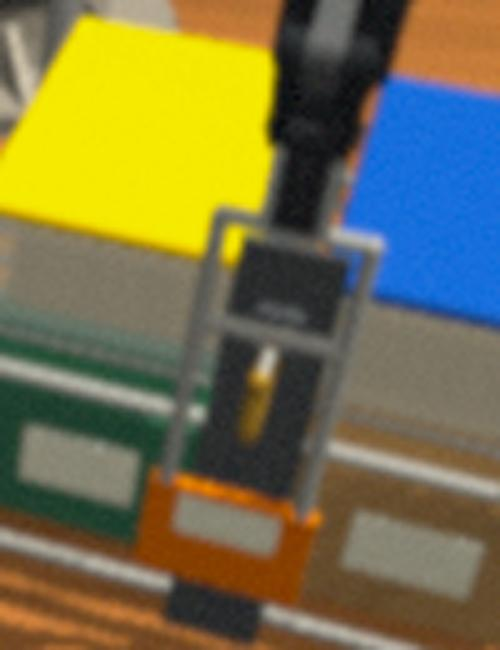

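View pics/c9.png

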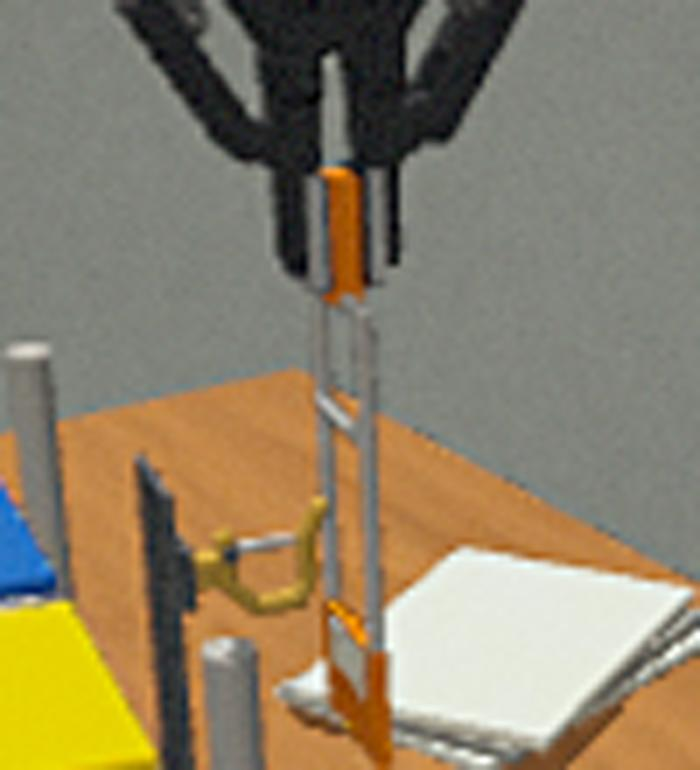

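View pics/c10.png

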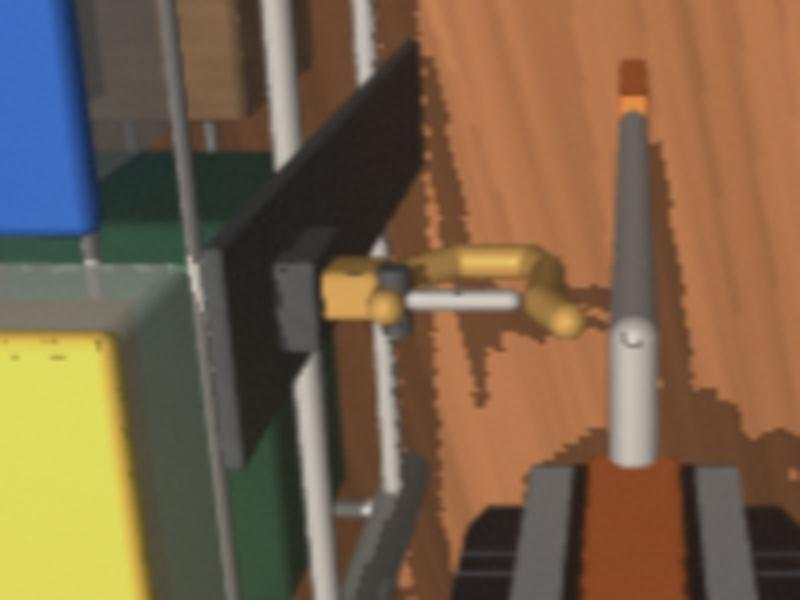

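Run:
```python
from h import *
W=load("wrist5");D=load("side5");S=load("scene5")
a=np.deg2rad(180-12.5); ex=np.array([np.cos(a),np.sin(a),0]); ey=np.array([-ex[1],ex[0],0]); O=np.array([594.6,142,0])
P=lambda x,y,s,ox,oy:((x+.5)/s-.5+ox,(y+.5)/s-.5+oy)
p=lambda x,y:P(x,y,5,320,120); q=lambda x,y:P(x,y,7,190,60); w=lambda x,y:P(x,y,4,100,130)
# leg tops: near (right in side) corner / far
def rep(n,L):
    X,r=tri(L); v=X-O; print(n,X.round(1),np.round(r,1),"rack",(v@ex).round(1),(v@ey).round(1))
rep("bar",[(S,p(273,334)),(D,q(338,412))])
rep("barends -y?",[(S,p(213,324)),(D,q(370,432))])
rep("plaque top corner",[(S,p(158,474)),(D,q(381,655))])
rep("nose",[(D,q(318,505)),(W,w(568,321))])
rep("gatefree",[(D,q(299,540)),(W,w(519,299))])
```

```text
bar [625.1 137.5 236.3] [0.8 0.8] rack -30.8 -2.2
barends -y? [624.6 117.4 236.3] [0.2 0.2] rack -34.6 17.6
plaque top corner [619.4 108.9 161.3] [1.7 1.7] rack -31.4 27.0
nose [614.  136.6 206.6] [0.5 0.5] rack -20.1 1.0
gatefree [605.6 138.1 195.4] [1.5 1.5] rack -11.6 1.4
```

Request:
servo_tool([
  [[0, -0.1, 0.02], [0, 0, 0], 0],
  [[0, -0.2, 0.04], [0, 0, 0], 0],
  [[0, -0.26, 0.06], [0, 0, 0], 0],
  [[0, -0.26, 0.1], [0, 0, 0], 0],
  [[0, -0.26, 0.16], [0, 0, 0], 0],
  [[0, -0.26, 0.18], [0, 0, 0], 0],
  [[0, -0.26, 0.18], [0, 0, 0], 0],
])

```text
time: 7.8
tcp_pos: [600.2, 140.7, 260.2]
tcp_rot: [0.781, 0.625, -0.001, 0.001]
force: [-0.2, 0.2, -1.6]
width: 0.133
```

```bash
python3 plan.py 598.5 141.3 258 -12.7
python3 - <<'E'
from h import *
for n in ["side","wrist"]: grab(n,n+"6")
crop("side6",190,80,290,170,7,"c9")
crop("wrist6",100,130,300,280,4,"c10")
E
```

```text
t 7.8 tcp [600.2 140.7 260.2] jawyaw -12.68 tilt z [-5.0e-04 -1.7e-03 -1.0e+00] F [-0.17  0.18 -1.58] T [ 0.01 -0.01 -0.01] w 0.133
q [-0.93  0.39  0.79  1.74 -0.3   1.14 -0.28]
to 598.5 141.3 258.0 -12.7 -> shift [ 0.002 -0.018  0.022] turn [-0.      0.0006  0.0001] deg [-0.   0.1  0. ]
```

View pics/c9.png

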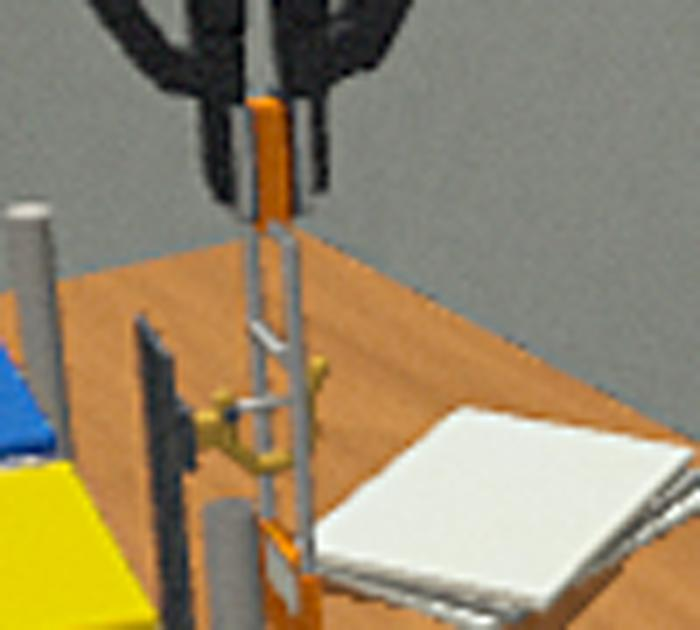

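View pics/c10.png

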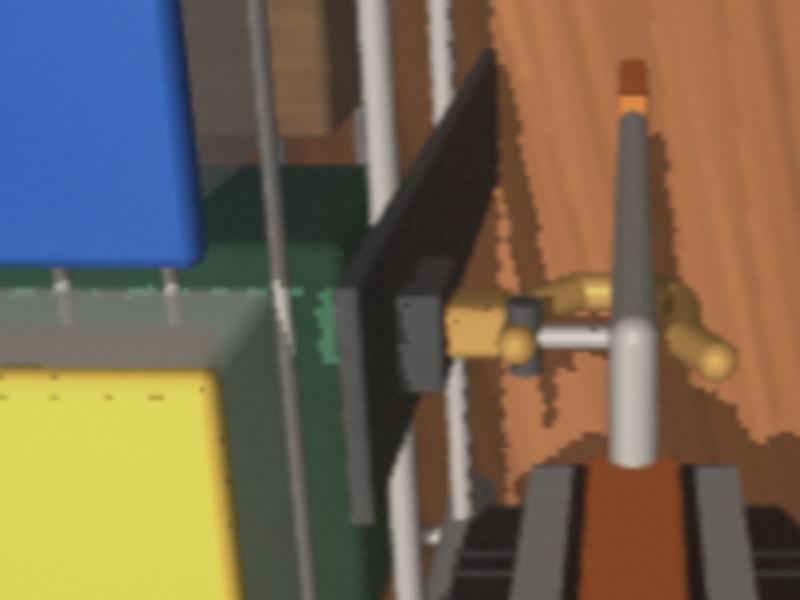

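Request:
servo_tool([
  [[0, 0, 0.02], [0, 0, 0], 0],
  [[0, 0, 0.04], [0, 0, 0], 0],
  [[0, 0, 0.06], [0, 0, 0], 0],
  [[0, 0, 0.06], [0, 0, 0], 0],
])

```text
time: 8.23
tcp_pos: [600.4, 140.5, 254.4]
tcp_rot: [0.781, 0.625, -0.001, 0.001]
force: [-0.1, 0.4, -1.5]
width: 0.129
```

Request:
servo_tool([
  [[0, 0, 0.01], [0, 0, 0], 0],
  [[0, 0, 0.02], [0, 0, 0], 0],
  [[0, 0, 0.02], [0, 0, 0], 0],
])

```text
time: 8.48
tcp_pos: [600.3, 140.5, 252.2]
tcp_rot: [0.781, 0.625, -0.001, 0.001]
force: [0.9, 0.0, -1.7]
width: 0.136
```

Request:
servo_tool([
  [[0, 0, 0.01], [0, 0, 0], 0],
  [[0, 0, 0.02], [0, 0, 0], 0],
  [[0, 0, 0.02], [0, 0, 0], 0],
])

```text
time: 8.73
tcp_pos: [600.3, 140.5, 250.0]
tcp_rot: [0.781, 0.625, -0.001, 0.001]
force: [0.2, -0.8, -1.5]
width: 0.132
```

```bash
python3 plan.py 598.5 141.3 248 -12.7
python3 - <<'E'
from h import *
for n in ["side","wrist"]: grab(n,n+"7")
crop("side7",190,80,290,170,7,"c9")
E
```

```text
t 8.73 tcp [600.3 140.5 250. ] jawyaw -12.7 tilt z [-6.e-04 -2.e-03 -1.e+00] F [ 0.18 -0.81 -1.45] T [-0.03  0.03 -0.01] w 0.132
q [-0.93  0.4   0.78  1.75 -0.31  1.12 -0.27]
to 598.5 141.3 248.0 -12.7 -> shift [ 0.004 -0.019  0.02 ] turn [-0.0001  0.0007 -0.    ] deg [-0.   0.1 -0. ]
```

View pics/c9.png

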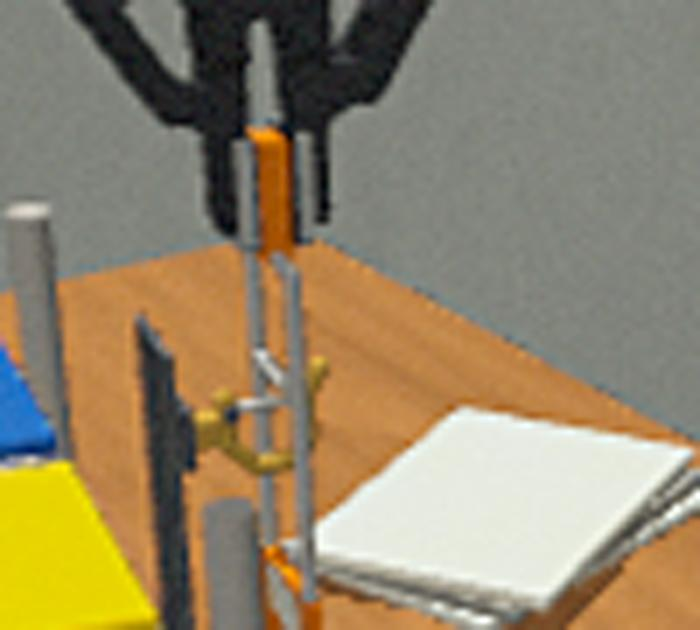

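Request:
servo_tool([
  [[0, 0, 0.01], [0, 0, 0], 0],
  [[0, 0, 0.02], [0, 0, 0], 0],
  [[0, 0, 0.02], [0, 0, 0], 0],
])

```text
time: 9.08
tcp_pos: [600.2, 140.5, 247.9]
tcp_rot: [0.781, 0.625, -0.001, 0.001]
force: [0.3, -0.1, -2.0]
width: 0.133
```

Request:
servo_tool([
  [[0, 0, 0.01], [0, 0, 0], 0],
  [[0, 0, 0.02], [0, 0, 0], 0],
  [[0, 0, 0.02], [0, 0, 0], 0],
])

```text
time: 9.33
tcp_pos: [600.2, 140.5, 245.8]
tcp_rot: [0.781, 0.625, -0.001, 0.001]
force: [1.6, 0.2, -0.1]
width: 0.132
```

Request:
servo_tool([
  [[0, 0, 0.01], [0, 0, 0], 0],
  [[0, 0, 0.01], [0, 0, 0], 0],
  [[0, 0, 0.01], [0, 0, 0], 0],
])

```text
time: 9.58
tcp_pos: [600.3, 140.4, 244.9]
tcp_rot: [0.781, 0.625, -0.001, 0.001]
force: [-0.7, -0.7, 0.6]
width: 0.133
```

Request:
servo_tool([
  [[0, 0, 0.01], [0, 0, 0], 0],
  [[0, 0, 0.01], [0, 0, 0], 0],
  [[0, 0, 0.01], [0, 0, 0], 0],
])

```text
time: 9.83
tcp_pos: [600.4, 140.5, 243.9]
tcp_rot: [0.781, 0.625, -0.001, 0.001]
force: [-0.2, -0.5, 1.1]
width: 0.133
```

Request:
servo_tool([
  [[0, 0.01, -0.02], [0, 0, 0], 0],
  [[0, 0.02, -0.02], [0, 0, 0], 0],
  [[0, 0.02, -0.02], [0, 0, 0], 0],
])

```text
time: 10.08
tcp_pos: [602.5, 140.0, 245.9]
tcp_rot: [0.781, 0.625, -0.001, 0.001]
force: [0.7, -0.5, -1.3]
width: 0.134
```

Request:
servo_tool([
  [[0, 0.01, 0], [0, 0, 0], 0],
  [[0, 0.01, 0], [0, 0, 0], 0],
  [[0, 0.01, 0], [0, 0, 0], 0],
])

```text
time: 10.33
tcp_pos: [603.5, 139.7, 245.9]
tcp_rot: [0.781, 0.624, -0.001, 0.001]
force: [0.0, 0.3, -0.5]
width: 0.13
```

Request:
servo_tool([
  [[0, 0.01, 0], [0, 0, 0], 0],
  [[0, 0.01, 0], [0, 0, 0], 0],
  [[0, 0.01, 0], [0, 0, 0], 0],
])

```text
time: 10.58
tcp_pos: [604.3, 139.5, 245.7]
tcp_rot: [0.781, 0.624, -0.001, 0.001]
force: [-2.4, -0.3, -0.1]
width: 0.137
```

Request:
servo_tool([
  [[0, 0.01, 0], [0, 0, 0], 0],
  [[0, 0.01, 0], [0, 0, 0], 0],
  [[0, 0.01, 0], [0, 0, 0], 0],
])

```text
time: 10.83
tcp_pos: [604.7, 139.5, 245.6]
tcp_rot: [0.781, 0.625, -0.002, 0.0]
force: [-5.7, 1.5, 3.4]
width: 0.134
```

Request:
servo_tool([
  [[0, -0.01, 0], [0, 0, 0], 0],
  [[0, -0.016, 0.01], [0, 0, 0], 0],
  [[0, -0.016, 0.02], [0, 0, 0], 0],
  [[0, -0.016, 0.03], [0, 0, 0], 0],
  [[0, -0.016, 0.04], [0, 0, 0], 0],
])

```text
time: 11.25
tcp_pos: [603.1, 139.9, 241.6]
tcp_rot: [0.781, 0.625, -0.001, -0.0]
force: [-1.3, -0.6, 2.9]
width: 0.137
```

```bash
python3 plan.py 602.7 139.9 235 -12.7
python3 - <<'E'
from h import *
for n in ["side","wrist"]: grab(n,n+"8")
crop("side8",190,80,290,170,7,"c9")
crop("wrist8",100,130,300,280,4,"c10")
E
```

```text
t 11.25 tcp [603.1 139.9 241.6] jawyaw -12.7 tilt z [-0.0023 -0.0018 -1.    ] F [-1.26 -0.6   2.86] T [0.13 0.45 0.01] w 0.137
q [-0.92  0.41  0.78  1.76 -0.32  1.11 -0.26]
to 602.7 139.9 235.0 -12.7 -> shift [-0.001 -0.004  0.066] turn [-0.0006  0.0007  0.    ] deg [-0.1  0.1  0. ]
```

View pics/c9.png

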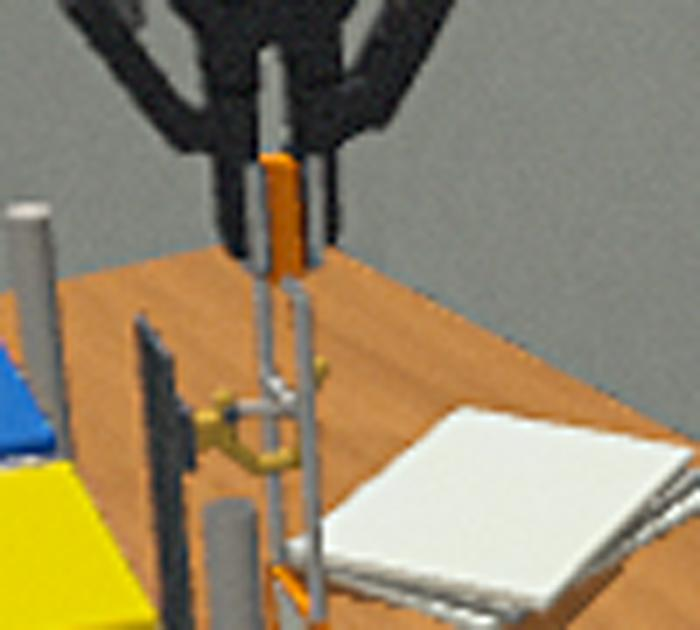

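View pics/c10.png

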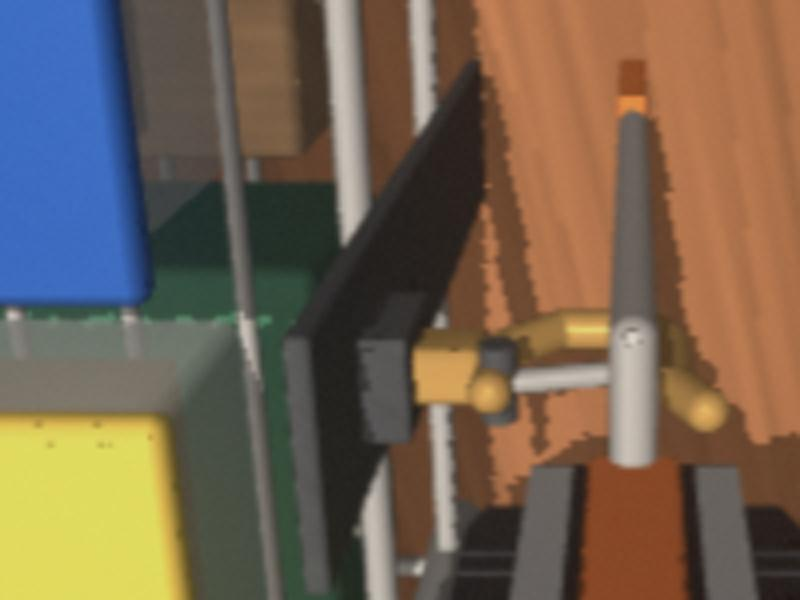

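Request:
servo_tool([
  [[0, -0.002, 0.012], [0, 0, 0], 0],
  [[0, -0.002, 0.025], [0, 0, 0], 0],
  [[0, -0.002, 0.04], [0, 0, 0], 0],
  [[0, -0.002, 0.04], [0, 0, 0], 0],
])

```text
time: 11.68
tcp_pos: [603.0, 139.8, 237.1]
tcp_rot: [0.781, 0.625, -0.002, 0.0]
force: [1.2, 0.2, 0.2]
width: 0.134
```

Request:
servo_tool([
  [[0, 0, 0.012], [0, 0, 0], 0],
  [[0, 0, 0.025], [0, 0, 0], 0],
  [[0, 0, 0.035], [0, 0, 0], 0],
  [[0, 0, 0.035], [0, 0, 0], 0],
])

```text
time: 12.02
tcp_pos: [603.0, 139.8, 233.4]
tcp_rot: [0.781, 0.625, -0.002, 0.0]
force: [0.8, 0.1, -0.1]
width: 0.131
```

```bash
python3 plan.py 602.7 139.9 235 -12.7
python3 - <<'E'
from h import *
for n in ["side"]: grab(n,n+"9")
crop("side9",190,80,290,170,7,"c9")
E
```

```text
t 12.02 tcp [603.  139.8 233.4] jawyaw -12.7 tilt z [-0.0023 -0.0024 -1.    ] F [ 0.78  0.1  -0.12] T [-0.   -0.33 -0.01] w 0.131
q [-0.91  0.42  0.77  1.77 -0.32  1.09 -0.25]
to 602.7 139.9 235.0 -12.7 -> shift [ 0.    -0.003 -0.016] turn [-0.0005  0.0009  0.    ] deg [-0.1  0.2  0. ]
```

View pics/c9.png

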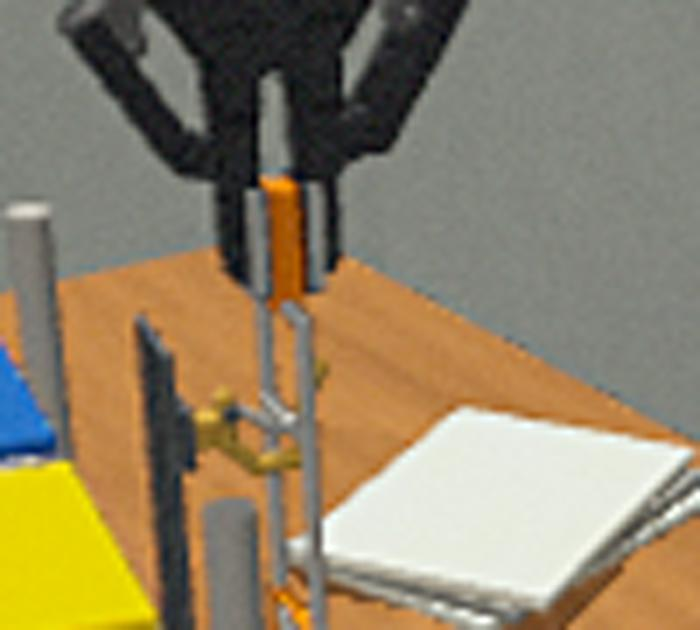

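Request:
servo_tool([
  [[0, 0.005, 0.01], [0, 0, 0], 0],
  [[0, 0.006, 0.02], [0, 0, 0], 0],
  [[0, 0.006, 0.03], [0, 0, 0], 0],
  [[0, 0.006, 0.03], [0, 0, 0], 0],
])

```text
time: 12.4
tcp_pos: [603.3, 139.7, 230.0]
tcp_rot: [0.781, 0.625, -0.002, 0.0]
force: [0.6, 0.8, -3.6]
width: 0.132
```

```bash
python3 plan.py 602.7 139.9 229 -12.7
python3 - <<'E'
from h import *
for n in ["side"]: grab(n,n+"10")
crop("side10",190,80,290,170,7,"c9")
E
```

```text
t 12.4 tcp [603.3 139.7 230. ] jawyaw -12.69 tilt z [-0.0028 -0.0026 -1.    ] F [ 0.65  0.8  -3.57] T [ 0.23 -0.01  0.05] w 0.132
q [-0.91  0.42  0.77  1.77 -0.33  1.09 -0.25]
to 602.7 139.9 229.0 -12.7 -> shift [ 0.001 -0.006  0.01 ] turn [-0.0007  0.001   0.    ] deg [-0.1  0.2  0. ]
```

View pics/c9.png

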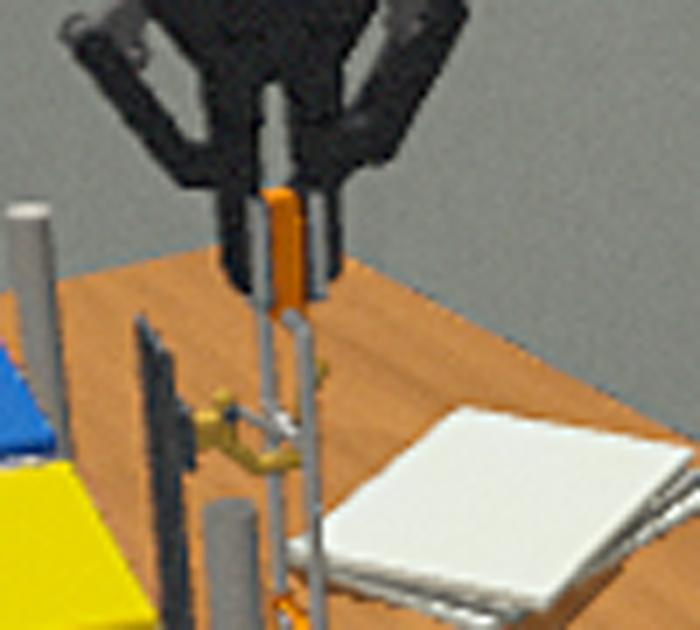

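```bash
python3 - <<'E'
from h import *
grab("scene","scene10");grab("wrist","wrist10");grab("side","side10b")
crop("side10b",215,125,245,155,20,"c9");crop("wrist10",140,150,300,290,5,"c10");crop("scene10",340,160,400,220,10,"c8")
E
python3 plan.py
```

```text
t 12.6 tcp [603.4 139.7 230. ] jawyaw -12.7 tilt z [-0.0027 -0.0027 -1.    ] F [ 0.5   0.15 -7.04] T [ 0.25 -0.1   0.01] w 0.133
q [-0.91  0.42  0.77  1.77 -0.33  1.09 -0.25]
```

View pics/c9.png

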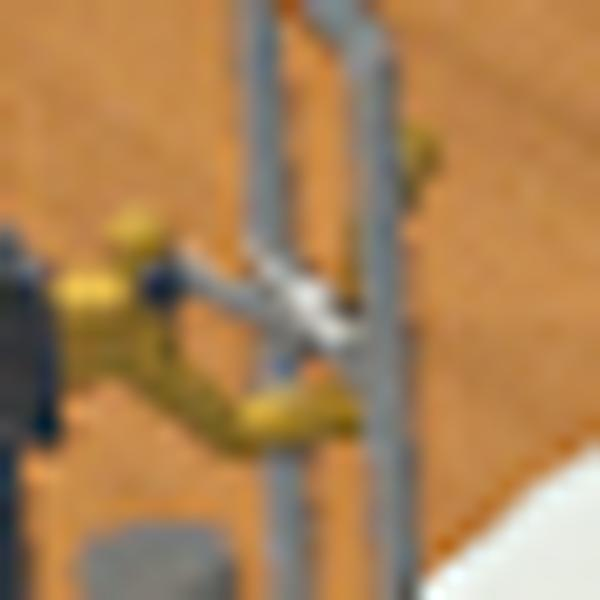

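View pics/c10.png

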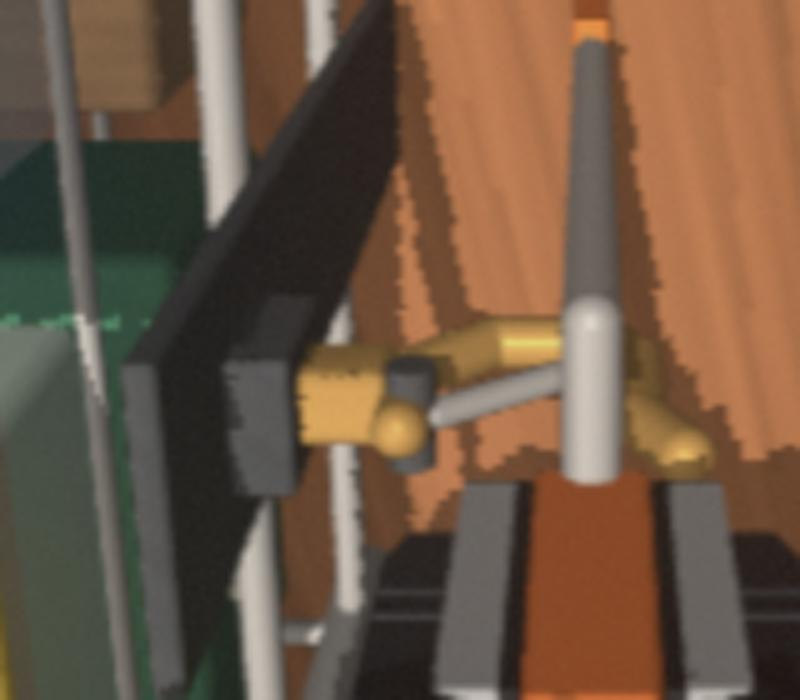

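View pics/c8.png

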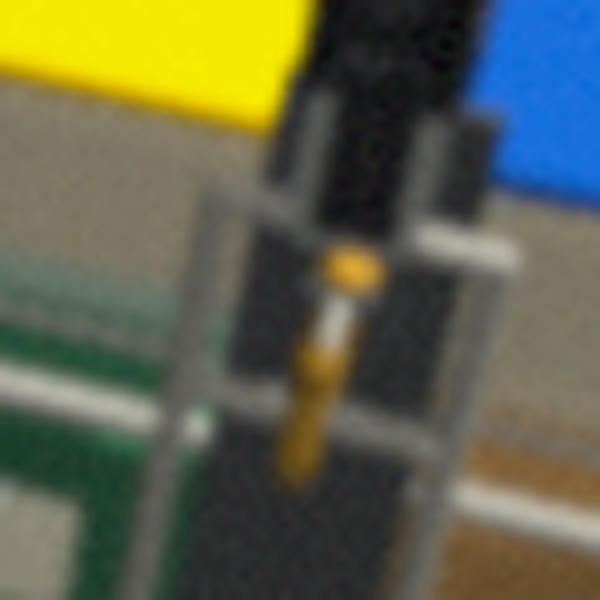

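Request:
servo_tool([
  [[0, 0, 0], [0, 0, 0], 0],
  [[0, 0, 0], [0, 0, 0], 0],
])

```text
time: 12.77
tcp_pos: [603.4, 139.6, 230.0]
tcp_rot: [0.781, 0.625, -0.002, 0.0]
force: [0.3, 1.1, -5.0]
width: 0.128
```

Run:
```python
from workcell import status,camera
import numpy as np
for i in range(4):
    camera("side"); s=status.sense(); print(round(s["time"],2),np.round(s["force"],2),np.round(s["torque"],3),np.round(s["tcp_pos"],2))
```

```text
12.82 [ 0.37  0.91 -5.  ] [ 0.192 -0.224  0.021] [603.39 139.62 229.98]
12.87 [ 0.89  0.75 -5.48] [ 0.196 -0.146  0.026] [603.35 139.66 229.99]
12.92 [-0.41  0.68 -5.57] [ 0.144 -0.148 -0.006] [603.37 139.64 229.99]
12.97 [ 0.56  0.94 -4.79] [ 0.186 -0.176 -0.013] [603.36 139.65 230.  ]
```

View pics/scene10.png

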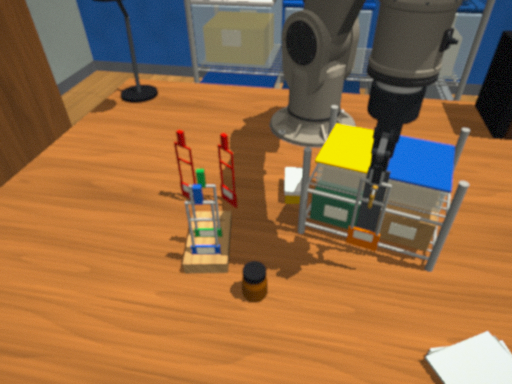

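View pics/side10b.png

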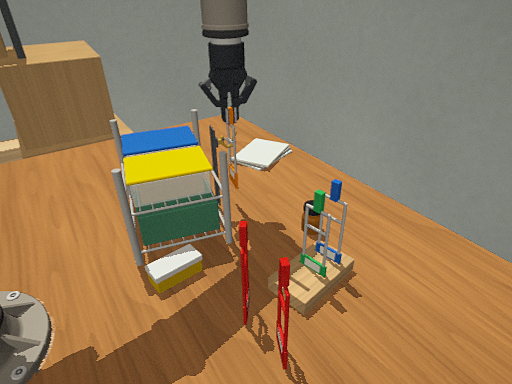

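View pics/wrist10.png

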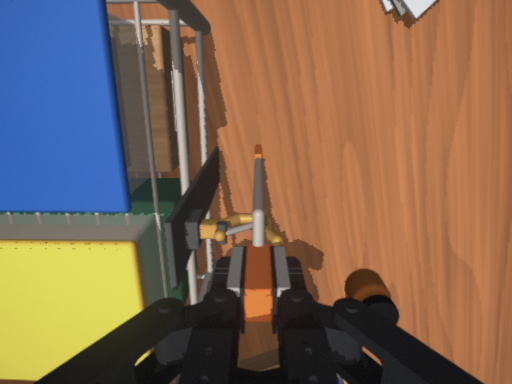

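Request:
servo_tool([
  [[0, 0, 0.005], [0, 0, 0], 0],
  [[0, 0, 0.008], [0, 0, 0], 0],
  [[0, 0, 0.008], [0, 0, 0], 0],
])

```text
time: 13.22
tcp_pos: [603.4, 139.7, 229.4]
tcp_rot: [0.781, 0.625, -0.002, 0.0]
force: [-1.0, 0.9, 0.5]
width: 0.135
```

```bash
python3 plan.py
python3 - <<'E'
from h import *
grab("wrist","wrist11");grab("side","side11")
crop("side11",215,125,245,155,20,"c9");crop("wrist11",140,150,300,290,5,"c10")
E
```

```text
t 13.22 tcp [603.4 139.7 229.4] jawyaw -12.69 tilt z [-0.0026 -0.0025 -1.    ] F [-0.95  0.91  0.46] T [0.24 0.42 0.01] w 0.135
q [-0.91  0.42  0.77  1.77 -0.33  1.09 -0.25]
```

View pics/c9.png

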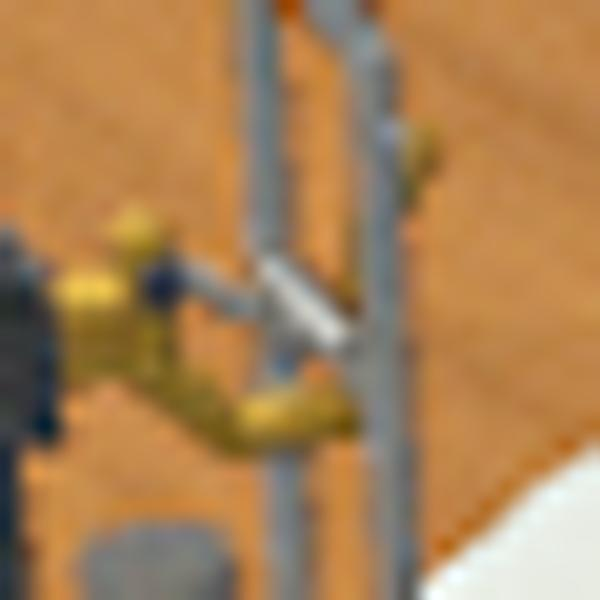

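View pics/c10.png

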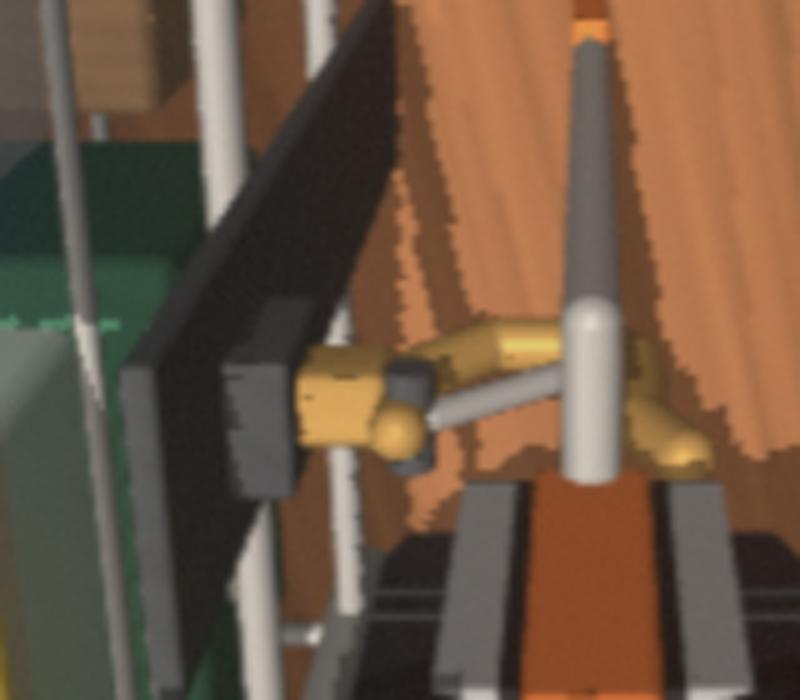

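Request:
servo_tool([
  [[0, 0, 0.006], [0, 0, 0], 0],
  [[0, 0, 0.012], [0, 0, 0], 0],
  [[0, 0, 0.015], [0, 0, 0], 0],
  [[0, 0, 0.015], [0, 0, 0], 0],
])

```text
time: 13.65
tcp_pos: [603.2, 139.7, 227.6]
tcp_rot: [0.781, 0.625, -0.002, 0.0]
force: [-2.8, 0.5, -0.9]
width: 0.131
```

```bash
python3 plan.py
python3 - <<'E'
from h import *
grab("wrist","wrist12");grab("side","side12")
crop("side12",215,125,245,155,20,"c9");crop("wrist12",140,150,300,290,5,"c10")
E
```

```text
t 13.65 tcp [603.2 139.7 227.6] jawyaw -12.7 tilt z [-0.0031 -0.0027 -1.    ] F [-2.76  0.5  -0.9 ] T [ 0.22  0.5  -0.03] w 0.131
q [-0.91  0.42  0.77  1.77 -0.33  1.08 -0.25]
```

View pics/c10.png

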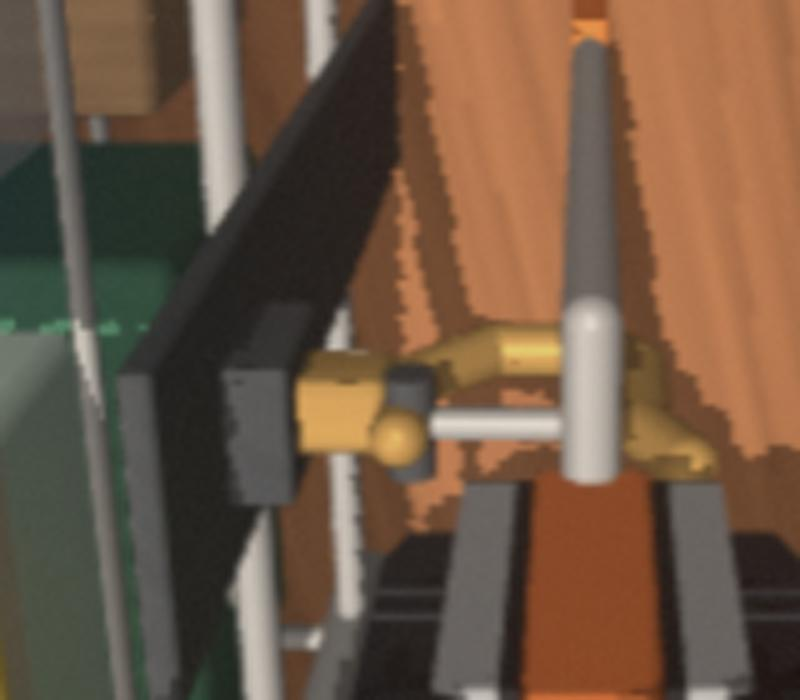

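Request:
servo_tool([
  [[0, -0.01, 0.005], [0, 0, 0], 0],
  [[0, -0.02, 0.01], [0, 0, 0], 0],
  [[0, -0.02, 0.012], [0, 0, 0], 0],
  [[0, -0.02, 0.012], [0, 0, 0], 0],
])

```text
time: 14.08
tcp_pos: [601.3, 140.0, 226.4]
tcp_rot: [0.781, 0.625, -0.002, 0.0]
force: [0.2, 0.3, -1.6]
width: 0.133
```

Request:
servo_tool([
  [[0, 0, 0.005], [0, 0, 0], 0],
  [[0, 0, 0.007], [0, 0, 0], 0],
  [[0, 0, 0.007], [0, 0, 0], 0],
])

```text
time: 14.33
tcp_pos: [601.3, 140.0, 225.6]
tcp_rot: [0.781, 0.625, -0.002, 0.0]
force: [-0.1, 0.6, -0.8]
width: 0.133
```

```bash
python3 plan.py
python3 - <<'E'
from h import *
grab("side","side13")
crop("side13",205,90,255,155,10,"c9")
E
```

```text
t 14.33 tcp [601.3 140.  225.6] jawyaw -12.7 tilt z [-0.0029 -0.0029 -1.    ] F [-0.11  0.61 -0.78] T [ 0.02 -0.02  0.06] w 0.133
q [-0.91  0.42  0.77  1.78 -0.33  1.08 -0.25]
```

View pics/c9.png

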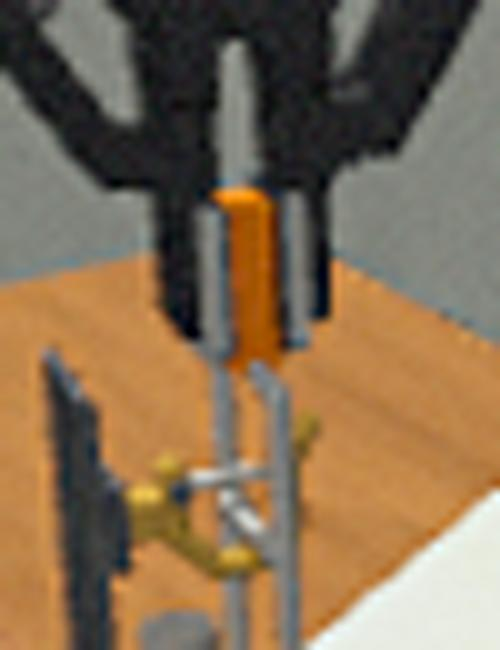

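Request:
servo_tool([
  [[0, 0, 0.005], [0, 0, 0], 0],
  [[0, 0, 0.006], [0, 0, 0], 0],
  [[0, 0, 0.006], [0, 0, 0], 0],
])

```text
time: 14.63
tcp_pos: [601.4, 140.0, 225.2]
tcp_rot: [0.781, 0.625, -0.002, 0.0]
force: [0.4, -0.1, 0.8]
width: 0.133
```

Request:
servo_tool([
  [[0, 0, 0.005], [0, 0, 0], 0],
  [[0, 0, 0.005], [0, 0, 0], 0],
  [[0, 0, 0.005], [0, 0, 0], 0],
])

```text
time: 14.88
tcp_pos: [601.5, 140.0, 224.9]
tcp_rot: [0.781, 0.625, -0.002, 0.0]
force: [-2.1, -0.5, 4.2]
width: 0.133
```

Request:
servo_tool([
  [[0, -0.006, -0.004], [0, 0, 0], 0],
  [[0, -0.008, -0.005], [0, 0, 0], 0],
  [[0, -0.008, -0.005], [0, 0, 0], 0],
])

```text
time: 15.13
tcp_pos: [600.6, 140.2, 225.2]
tcp_rot: [0.781, 0.625, -0.002, 0.0]
force: [-1.0, -0.1, -0.3]
width: 0.128
```

```bash
python3 plan.py
```

```text
t 15.13 tcp [600.6 140.2 225.2] jawyaw -12.7 tilt z [-0.0026 -0.0027 -1.    ] F [-0.96 -0.11 -0.25] T [ 0.01 -0.08 -0.  ] w 0.128
q [-0.91  0.42  0.77  1.78 -0.33  1.08 -0.25]
```

Near-neutral load. Release gently.

Request:
servo_tool([
  [[0, 0, 0], [0, 0, 0], 0.16],
  [[0, 0, 0], [0, 0, 0], 0.2],
  [[0, 0, 0], [0, 0, 0], 0.25],
  [[0, 0, 0], [0, 0, 0], 0.3],
  [[0, 0, 0], [0, 0, 0], 0.3],
  [[0, 0, 0], [0, 0, 0], 0.3],
  [[0, 0, 0], [0, 0, 0], 0.3],
], grip_force=20)

```text
time: 15.72
tcp_pos: [600.6, 140.2, 225.3]
tcp_rot: [0.781, 0.625, -0.002, 0.0]
force: [-0.9, -0.4, -0.4]
width: 0.3
```

```bash
python3 plan.py
python3 - <<'E'
from h import *
grab("side","side14");grab("wrist","wrist14");grab("scene","scene14")
crop("side14",195,70,265,160,7,"c9");crop("scene14",330,120,410,260,5,"c8")
E
```

```text
t 15.72 tcp [600.6 140.2 225.3] jawyaw -12.7 tilt z [-0.0026 -0.0027 -1.    ] F [-0.92 -0.36 -0.37] T [-0.02 -0.    0.01] w 0.3
q [-0.91  0.42  0.77  1.78 -0.33  1.08 -0.25]
```

View pics/c9.png

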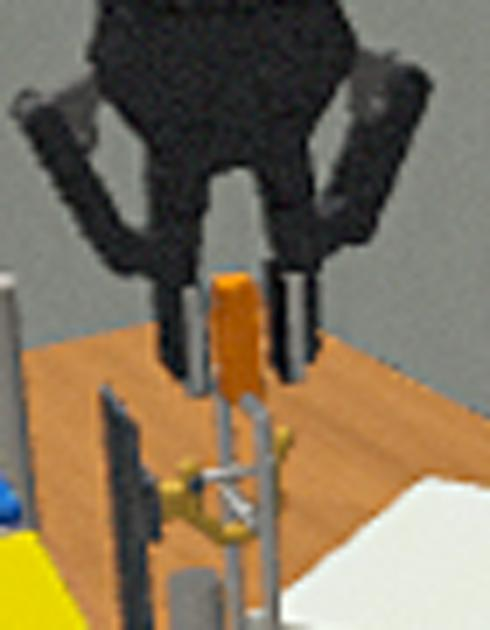

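View pics/wrist14.png

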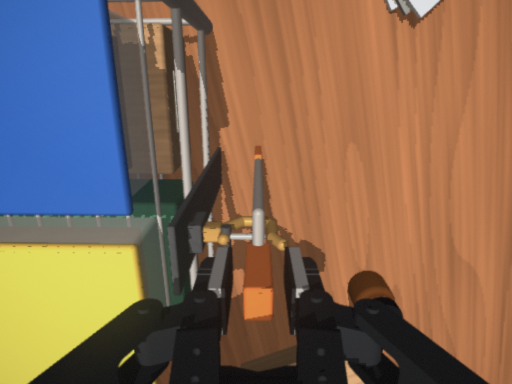

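View pics/c8.png

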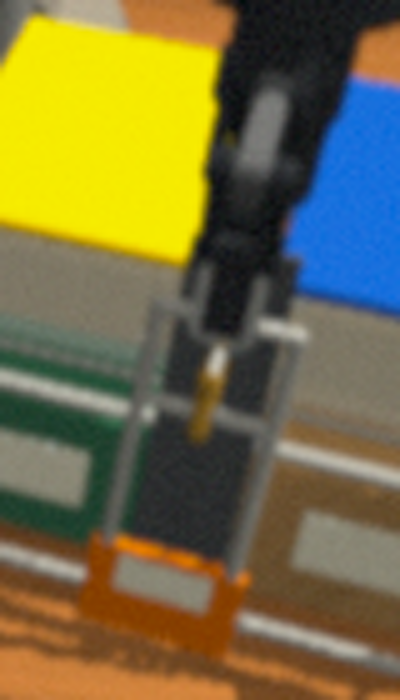

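Request:
servo_tool([
  [[0, 0.005, -0.05], [0, 0, 0], 0.3],
  [[0, 0.005, -0.15], [0, 0, 0], 0.3],
  [[0, 0.005, -0.35], [0, 0, 0], 0.3],
  [[0, 0.005, -0.6], [0, 0, 0], 0.3],
  [[0, 0.005, -0.9], [0, 0, 0], 0.3],
  [[0, 0.005, -0.9], [0, 0, 0], 0.3],
  [[0, 0.005, -0.9], [0, 0, 0], 0.3],
])

```text
time: 16.45
tcp_pos: [602.1, 140.3, 317.5]
tcp_rot: [0.781, 0.625, -0.0, 0.001]
force: [0.4, -0.8, -1.1]
width: 0.3
```

Request:
servo_tool([
  [[0, 0, 0], [0, 0, 0], 0.3],
  [[0, 0, 0], [0, 0, 0], 0.3],
  [[0, 0, 0], [0, 0, 0], 0.3],
  [[0, 0, 0], [0, 0, 0], 0.3],
  [[0, 0, 0], [0, 0, 0], 0.3],
  [[0, 0, 0], [0, 0, 0], 0.3],
  [[0, 0, 0], [0, 0, 0], 0.3],
  [[0, 0, 0], [0, 0, 0], 0.3],
])

```text
time: 17.12
tcp_pos: [602.1, 140.3, 317.4]
tcp_rot: [0.781, 0.625, -0.0, 0.001]
force: [0.3, 0.3, -0.4]
width: 0.299
```

```bash
python3 plan.py
python3 - <<'E'
from h import *
a=grab("side","side15");grab("wrist","wrist15");grab("scene","scene15");b=grab("side","side16")
A=cv2.absdiff(a["image"],b["image"])[60:200,190:280]; print("max diff",A.max(), A.mean())
crop("side16",195,80,265,200,6,"c9");crop("wrist15",140,150,340,320,4,"c10")
E
```

```text
t 17.12 tcp [602.1 140.3 317.4] jawyaw -12.71 tilt z [ 3.0e-04 -1.2e-03 -1.0e+00] F [ 0.26  0.35 -0.43] T [ 0.01 -0.03 -0.01] w 0.299
q [-0.95  0.34  0.81  1.67 -0.26  1.24 -0.31]
max diff 61 2.487089947089947
```

View pics/c9.png

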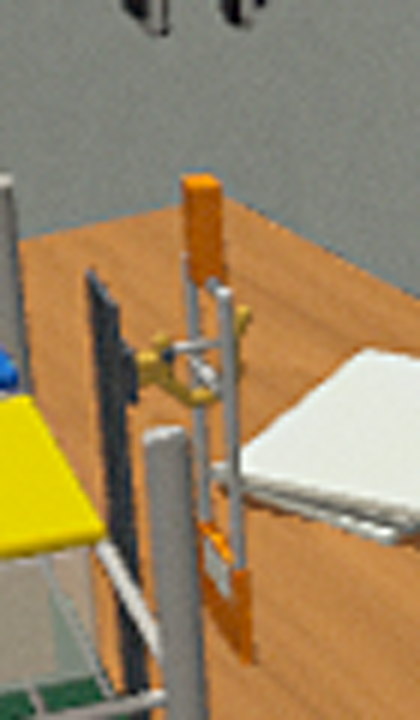

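View pics/c10.png

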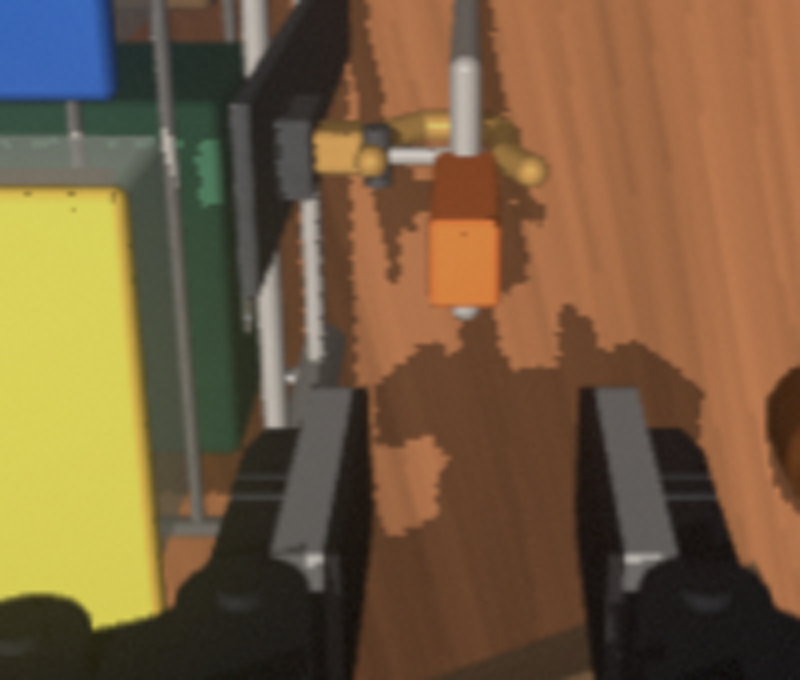

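View pics/scene15.png

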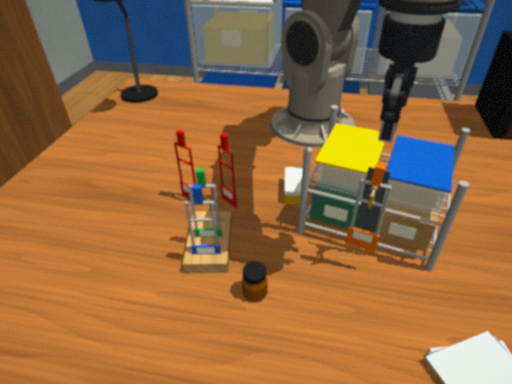

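Request:
servo_tool([
  [[0, 0, 0], [0, 0, 0], 0.3],
  [[0, 0, 0], [0, 0, 0], 0.3],
  [[0, 0, 0], [0, 0, 0], 0.3],
  [[0, 0, 0], [0, 0, 0], 0.3],
  [[0, 0, 0], [0, 0, 0], 0.3],
  [[0, 0, 0], [0, 0, 0], 0.3],
  [[0, 0, 0], [0, 0, 0], 0.3],
  [[0, 0, 0], [0, 0, 0], 0.3],
  [[0, 0, 0], [0, 0, 0], 0.3],
  [[0, 0, 0], [0, 0, 0], 0.3],
])

```text
time: 18.15
tcp_pos: [602.1, 140.3, 317.5]
tcp_rot: [0.781, 0.625, -0.0, 0.001]
force: [-0.1, -0.0, -1.0]
width: 0.303
```

Request:
servo_tool([
  [[0, 0, 0], [0, 0, 0], 0.3],
  [[0, 0, 0], [0, 0, 0], 0.3],
  [[0, 0, 0], [0, 0, 0], 0.3],
  [[0, 0, 0], [0, 0, 0], 0.3],
  [[0, 0, 0], [0, 0, 0], 0.3],
  [[0, 0, 0], [0, 0, 0], 0.3],
  [[0, 0, 0], [0, 0, 0], 0.3],
  [[0, 0, 0], [0, 0, 0], 0.3],
  [[0, 0, 0], [0, 0, 0], 0.3],
  [[0, 0, 0], [0, 0, 0], 0.3],
])

```text
time: 18.98
tcp_pos: [602.2, 140.3, 317.5]
tcp_rot: [0.781, 0.625, -0.0, 0.001]
force: [0.6, -0.7, 0.9]
width: 0.299
```

Run:
```python
from h import *
from workcell import camera,status
def tab(im,box=(215,95,240,132)):
    x0,y0,x1,y1=box
    m=cv2.inRange(cv2.cvtColor(im[y0:y1,x0:x1],cv2.COLOR_BGR2HSV),(9,225,100),(17,255,255)); M=cv2.moments(m,True); return round(M["m10"]/M["m00"]+x0,2),round(M["m01"]/M["m00"]+y0,2),int(M["m00"])
print("before",tab(load("side15")["image"]),tab(load("side16")["image"]))
for i in range(8):
    c=camera("side"); print(round(status.sense()["time"],2),tab(c["image"]))
```

```text
before (228.65, 118.06, 82) (228.69, 118.16, 83)
19.03 (228.75, 118.11, 80)
19.08 (228.62, 118.11, 79)
19.13 (228.81, 118.24, 78)
19.18 (228.58, 117.95, 79)
19.23 (228.71, 118.22, 82)
19.28 (228.72, 118.29, 82)
19.33 (228.67, 118.06, 81)
19.38 (228.7, 118.15, 80)
```

The tag is at rest: its tab centroid stays within ±0.15 px. The gate is shut over the bar and the gripper is clear, so I'm handing the job in.

Run:
```python
from workcell import env
print(env.job_done())
```

```text
the job is handed in; nothing more can be done
None
```

The orange tag now hangs from the rack's snap hook by its ring bar, with the gate shut over it, and I handed the job in at about 19.4 s of the 54 s allowed. No verdict was reported.

**What I did:**
- I lifted the tag out of the block and passed the nose through the ring's lower opening.
- I felt the gate, which put the hook about 5 mm below nominal, and then the inner face of the nose.
- I pushed the bar down along the nose until the gate snapped shut, set it in the bowl, let go and backed straight up.

**Last checks:**
- **Gate and tag:** the pictures show the gate level over the bar and the tag upright. The tag's tab stayed within about 0.15 px over 2 s, so it is at rest.
- **Gripper:** it is about 90 mm above where it let go and touches nothing.
- **Other objects:** by eye in the last scene picture, the other tags, jar, yellow box and red look-alikes are where they were. I did not measure them.
- **Forces:** the largest readings were about 7 N at the hook and about 12 N upward while closing on the tab in the block.

**What disagreed:**
- The cameras put the hook about 3 mm low, against about 5 mm felt.
- Just before the gate snapped, the force read about 5 to 7 N downward, the opposite of what I expected. I took this as the bar wedged between the gate's end and the nose. It went away when I moved 0.6 mm further down.

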